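# Load the shaker from the bench rack in reverse order

### The job

Move the four sample containers from the low grey bench rack into the four compartments of the blue shaker's tray, one to each compartment, in reverse order: the container nearest the robot in the rack goes into the compartment farthest from the robot, the second nearest into the second farthest, and so on. Keep every container upright all the way and leave it standing on the tray floor; do not disturb the beaker, the blue-and-clear tip box or the big blue-capped bottle standing around.

Things in the scene. Friction and masses are not known exactly. Their poses are not given: they have to be found in the camera images.
- rack: low grey bench rack, fixed, base plate 290 x 86 x 12 mm, carrying four white square cups in a row. Origin: centre of its underside, at table height. x runs along the row, away from the robot (turned up to 0.3 rad); cup centres at x = -99, -33, +33, +99 mm, y = 0. It may be left or right of the shaker. The bystanders (65 to 150 mm tall) stand 50 mm or more clear of both.
- shaker: blue laboratory shaker, off, fixed, 310 x 130 mm, with a steel tray on top split into four compartments in a row, 63 x 64 mm inside. Origin: centre of its underside, at table height. x runs along the row, away from the robot (turned up to 0.3 rad); compartment centres at x = -99, -33, +33, +99 mm, y = 0. Tray floor at z = 70 mm; walls and dividers 3.5 mm thick, tops at z = 90 mm.
- slim_tube: slim round white tube, diameter 30 mm, 110 mm tall, flat foot, its top 20 mm a grey cap of the same diameter; 35 to 65 g. Origin: centre of its underside; z up along its axis. Starts upright in its cup.
- cream_jar: squat round white jar, diameter 44 mm up to 58 mm, then a grey screw lid of diameter 46 mm, 76 mm tall in all; 70 to 130 g. Origin: centre of its underside; z up along its axis. Starts upright in its cup.
- square_bottle: white bottle with a square body 40 x 40 mm, 72 mm high (sides along its x and y), then a short shoulder and a round grey cap of diameter 26 mm, 98 mm tall in all; 77 to 143 g. Turned up to 0.15 rad in its cup. Origin: centre of its underside; z up along its axis. Starts upright in its cup.
- dropper_bottle: round amber glass bottle, diameter 36 mm up to 62 mm, then a grey collar of diameter 18 to 30 mm and a thin black rubber bulb of diameter 12 mm, 96 mm tall in all; 56 to 104 g. Origin: centre of its underside; z up along its axis. Starts upright in its cup.
- cup_of_slim_tube: one of four identical white square cups (64 mm outside, 58 mm inside) fixed in a row on the rack: the one in which the slim tube stands at the start. Origin: centre of its underside, 12 mm above the table; inner floor 6 mm and rim 20 mm above the origin. x and y parallel to the rack's.
- cup_of_cream_jar: one of four identical white square cups (64 mm outside, 58 mm inside) fixed in a row on the rack: the one in which the cream jar stands at the start. Origin: centre of its underside, 12 mm above the table; inner floor 6 mm and rim 20 mm above the origin. x and y parallel to the rack's.
- cup_of_square_bottle: one of four identical white square cups (64 mm outside, 58 mm inside) fixed in a row on the rack: the one in which the square bottle stands at the start. Origin: centre of its underside, 12 mm above the table; inner floor 6 mm and rim 20 mm above the origin. x and y parallel to the rack's.
- cup_of_dropper_bottle: one of four identical white square cups (64 mm outside, 58 mm inside) fixed in a row on the rack: the one in which the dropper bottle stands at the start. Origin: centre of its underside, 12 mm above the table; inner floor 6 mm and rim 20 mm above the origin. x and y parallel to the rack's.

How it is judged:
By the outcome, as a careful person would: the job done as asked, in the order asked, and still so for the second after the job is handed in, with the robot touching nothing.
It also fails if it takes over 122 s, if anything falls off the work surface, if the arm or the gripper's body presses on something with over 40 N, if the wrist force passes 120 N, or if a joint passes its speed limit or range.

### The arm

A 6-joint arm with a two-finger parallel gripper is mounted at the origin on the work surface. World frame = base frame: x ahead of the robot, y to its left, z up, the work surface at z = 0. Lengths are in m, angles in rad, forces in N, time in s.
With the tool pointing down it reaches from about 0.35 to 0.975 m from the base axis. Payload 4.9 kg.
Tool frame: the origin (TCP) lies midway between the tips of the shut fingers; the grasp point (between the pads) lies 19 mm behind it (manip.pinch_z is the x of the grasp point in the tool frame, in m); x points along the fingers, y is the direction in which the jaws open and shut, and the axes are right-handed (so a half turn about x gives the same grasp; the last joint's range is limited). The gripper opens to 85 mm and grips with 20 to 120 N. Pads are 22 mm wide; open, the fingers measure 114 mm over their backs; the gripper's body (76 mm by 85 mm) begins 54 mm behind the grasp point. The pads swing forward as they close: fully open they stand 13 mm farther back than shut.
Start: joints at [1.052, 0.053, 1.613, -0, 1.476, -0.119], TCP at [0.243, 0.576, 0.231] pointing down, gripper open.
Joint ranges: [-3.01, 3.01], [-1.01, 2.22], [0.06, 2.58], [-1.02, 4.17], [0.09, 2.62], [-3.14, 3.14]. Speed limits (rad/s): [2.57, 2.57, 3.14, 3.14, 3.14, 3.14].

### API

Orientations are given as a unit quaternion [w, x, y, z].
In Python, from plant import sensors, cams, workorder, manip gives the robot as it stands.
- The arm moves only by the tool drive_tool, never from a script. Its argument "series" is a list of rows, each an object of numbers: "x", "y", "z": the shift along the tool's x, y, z in units of 25 mm (1.0 is 25 mm); "ax", "ay", "az": the turn, a rotation vector about the tool's x, y, z in units of 5 degrees (1.0 is 5 degrees). A call has 1 to 5 rows; each row is the pose to reach, as a shift and turn from the pose commanded when the call began, along the tool's axes at that moment; what a row does not reach only later rows make up. A row lasts 1/12 s, in which the tool goes at most 41.7 mm and 7.16 degrees, less where a joint would pass 70% of its speed; a pose out of reach is approached as far as the arm can. A call with a gripper value outside its range is refused whole. "hand" is the opening, from 0 (shut) to 1 (fully open), set as the call begins (left out, the last holds). The fingers move at their own pace and stop on an object; the grip force is fixed at half the most. Time passes only in rows, so rows that repeat a pose let the fingers close. It gives the time, the measured TCP pose, the force and the opening at its end, in the units of the state.
- sensors.state(): the state, without advancing time (a new reading comes with each control period).
- cams.grab_frame(name): name is "scene" or "top"; returns a dict with "img" (400x640x3 uint8, blue, green, red), "camera_matrix" (3x3 intrinsics, pixels), "cam_to_world" (4x4, takes a point from camera to world coordinates). Camera axes: x right, y down, z forward; pixel columns grow to the right and rows downward; lengths in m; the calibration is good to about 2 mm. A picture is of the moment at which its call begins. There is no depth.
- workorder.job_done(): hands the job in, once; it reports no verdict.
The state is a dict: "time": time; "joint_pos": joint angles; "joint_vel": joint speeds; "joint_efforts": joint torques, N m; "tool_pos": TCP position; "tool_rot": TCP orientation; "contact_force": force on the tool from outside, world axes, zero at the start; "ft_torque": the same for the moment, N m; "gripper_width": opening from 0.0 (shut) to 1.0 (fully open).
Only numpy, scipy, OpenCV 4.12 (cv2) and the standard library are available. Lean on these libraries where they do the work, as an engineer would, in place of code of your own. Each camera call takes 0.05 s, during which the arm holds its last target.

## Working session

There is one attempt and no reset: what is moved stays moved. The work goes in short steps, Python scripts to look and compute and a tool call to move; the robot and the scene stay as the last step left them, time stands still between calls to the robot, and variables do not carry over. Pictures are saved under pics/ and viewed, and the job is handed in when it is done.

Besides the shell and the picture viewer there is one more tool, called after "Request:" as name(argument=value, ...) on one line, values as JSON. drive_tool: Moves the arm, as the interface text tells. Its arguments: {"type":"object","properties":{"series":{"type":"array","items":{"type":"object","properties":{"x":{"type":"number"},"y":{"type":"number"},"z":{"type":"number"},"ax":{"type":"number"},"ay":{"type":"number"},"az":{"type":"number"}}}},"hand":{"type":"number"}},"required":["series"]}

```bash
ls; mkdir -p pics; python3 - <<'E'
from plant import sensors,cams,manip
import cv2,numpy as np
s=sensors.state();print(s)
print([a for a in dir(manip) if a[0]!='_'],manip.pinch_z)
for n in("scene","top"):
    f=cams.grab_frame(n);cv2.imwrite(f"pics/{n}0.png",f["img"]);print(n,f["camera_matrix"],f["cam_to_world"])
E
```

```text
pics
{'time': 0.0, 'joint_pos': array([ 1.05198502e+00,  5.33859009e-02,  1.61432044e+00,  3.37557255e-07,
        1.47604021e+00, -1.18985520e-01]), 'joint_vel': array([0.00025381, 0.00043216, 0.00072727, 0.00207814, 0.00038576,
       0.00011125]), 'joint_efforts': array([-3.79379399e-04, -3.93690491e+01, -3.70174956e+01, -6.42017562e-05,
        7.05795974e-03, -7.86614976e-06]), 'tool_pos': array([0.24295486, 0.57514441, 0.23002925]), 'tool_rot': array([ 0.69278469,  0.13969691,  0.69326242, -0.14114308]), 'contact_force': array([-0.1075639 , -0.50263927,  0.0422476 ]), 'ft_torque': array([-0.02784578, -0.04762563,  0.0024221 ]), 'gripper_width': 1.0011594743254613}
['IKError', 'pinch_z'] -0.0187
scene [[500.63146562   0.         307.41727513]
 [  0.         500.63146562 196.53076079]
 [  0.           0.           1.        ]] [[ 0.01636711  0.80520558 -0.59276984  1.13172807]
 [ 0.99981891 -0.00742309  0.01752289 -0.03058442]
 [ 0.00970934 -0.59294929 -0.80518126  0.86705191]
 [ 0.          0.          0.          1.        ]]
top [[439.14019212   0.         327.0001563 ]
 [  0.         439.14019212 202.22583525]
 [  0.           0.           1.        ]] [[-0.01131779 -0.9861459   0.1654937   0.43551948]
 [-0.99977085  0.00815243 -0.01979355  0.00472694]
 [ 0.01817015 -0.1656798  -0.9860122   0.71562095]
 [ 0.          0.          0.          1.        ]]
```

View pics/scene0.png

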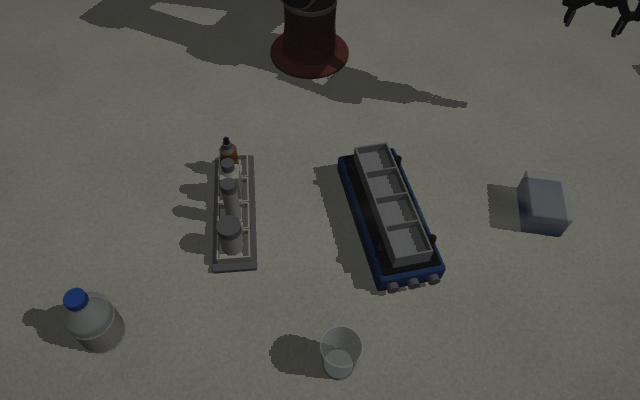

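View pics/top0.png

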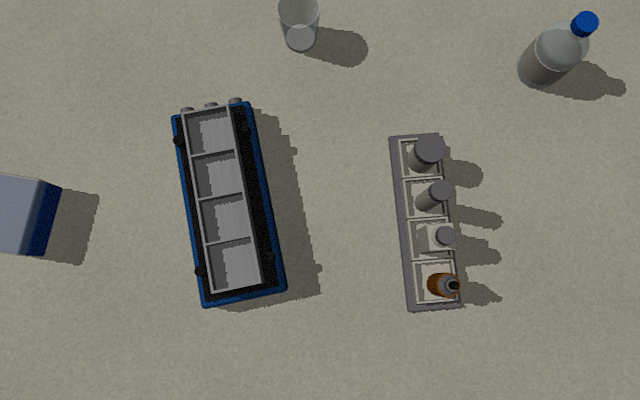

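The top view (up is +x, left is +y) shows the rack on the right at about (425,222) and the shaker on the left at about (228,203). From near to far, the containers are the dropper (445,285), square bottle (442,236), tube (435,195) and jar (428,152). Next I'll zoom in and detect edges.

```bash
python3 - <<'E'
import cv2
a=cv2.imread("pics/top0.png");s=cv2.imread("pics/scene0.png")
g=lambda i:cv2.convertScaleAbs(i,alpha=1.6)
cv2.imwrite("pics/tr.png",g(cv2.resize(a[125:320,380:475],None,fx=3,fy=3,interpolation=2)))
cv2.imwrite("pics/ts.png",g(cv2.resize(a[90:315,160:295],None,fx=2.66,fy=2.66,interpolation=2)))
cv2.imwrite("pics/sr.png",g(cv2.resize(s[130:280,200:270],None,fx=4,fy=4,interpolation=2)))
cv2.imwrite("pics/ss.png",g(cv2.resize(s[135:295,325:450],None,fx=3.5,fy=3.5,interpolation=2)))
E
```

```text
(no output)
```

View pics/tr.png

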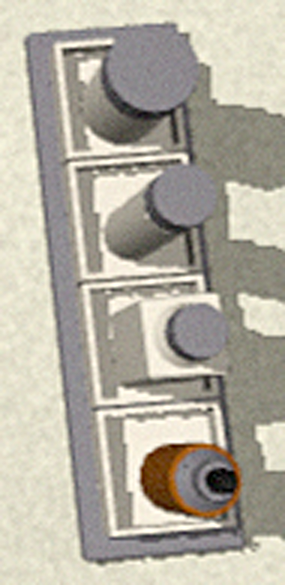

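View pics/ts.png

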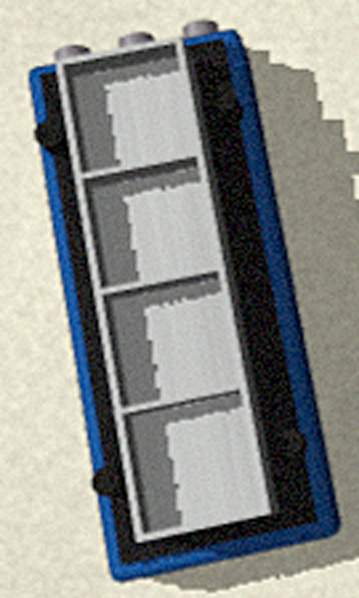

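View pics/sr.png

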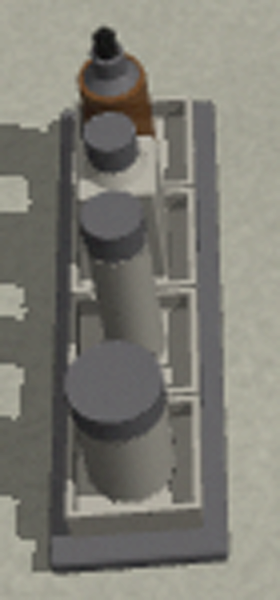

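View pics/ss.png

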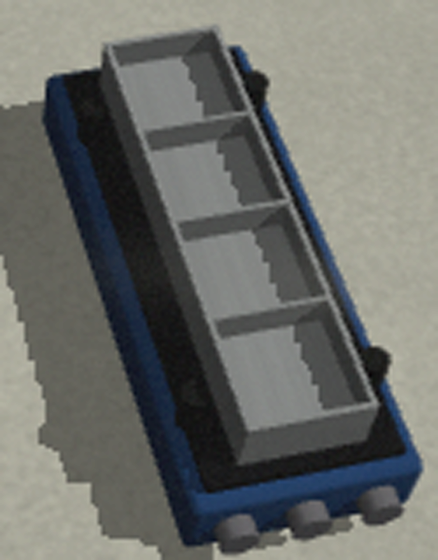

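```bash
cat > h.py <<'E'
import numpy as np
CAM={"scene":(np.array([[500.63146562,0,307.41727513],[0,500.63146562,196.53076079],[0,0,1]]),np.array([[0.01636711,0.80520558,-0.59276984,1.13172807],[0.99981891,-0.00742309,0.01752289,-0.03058442],[0.00970934,-0.59294929,-0.80518126,0.86705191]])),
"top":(np.array([[439.14019212,0,327.0001563],[0,439.14019212,202.22583525],[0,0,1]]),np.array([[-0.01131779,-0.9861459,0.1654937,0.43551948],[-0.99977085,0.00815243,-0.01979355,0.00472694],[0.01817015,-0.1656798,-0.9860122,0.71562095]]))}
def ray(c,u,v,z):
    K,T=CAM[c];d=T[:,:3]@np.linalg.solve(K,[u,v,1.]);o=T[:,3]
    return o+d*(z-o[2])/d[2]
def proj(c,p):
    K,T=CAM[c];q=K@(T[:,:3].T@(np.asarray(p)-T[:,3]));return q[:2]/q[2]
E
python3 - <<'E'
from h import *
np.set_printoptions(precision=4,suppress=True)
ts=lambda u,v,z:ray("top",160+(u+.5)/2.66-.5,90+(v+.5)/2.66-.5,z)[:2]
ss=lambda u,v,z:ray("scene",325+(u+.5)/3.5-.5,135+(v+.5)/3.5-.5,z)[:2]
tr=lambda u,v,z:ray("top",380+(u+.5)/3-.5,125+(v+.5)/3-.5,z)[:2]
sr=lambda u,v,z:ray("scene",200+(u+.5)/4-.5,130+(v+.5)/4-.5,z)[:2]
A=np.array([ts(*p,.09) for p in[(58,58),(183,40),(270,514),(134,541)]])  # farL farR nearR nearL
B=np.array([ss(*p,.09) for p in[(377,404),(245,434),(103,47),(218,28)]]) # far+y.. 
for n,X in(("top",A),):
    print(n,X.tolist(),X.mean(0))
    print([np.linalg.norm(X[i]-X[(i+1)%4]) for i in range(4)])
    e=(X[0]+X[1]-X[2]-X[3])/2;print("yaw",np.arctan2(e[1],e[0]))
X=B;print("scene",X.tolist(),X.mean(0),[np.linalg.norm(X[i]-X[(i+1)%4]) for i in range(4)])
e=(X[0]+X[1]-X[2]-X[3])/2;print("yaw",np.arctan2(e[1],e[0]))
print("rack top");P=[tr(27,35,.012),tr(80,560,.012),tr(240,548,.012)]
print(P,np.arctan2(*(P[0]-P[1])[::-1]),np.linalg.norm(P[0]-P[1]),np.linalg.norm(P[1]-P[2]))
P=[sr(53,565,.012),sr(228,558,.012),sr(210,100,.012)];print(P,np.arctan2(*(P[1]-P[2])[::-1]),np.linalg.norm(P[1]-P[2]),np.linalg.norm(P[1]-P[0]))
for n,a,b,z in(("drop",(222,480),(104,33),.114),("sq",(196,332),(109,131),.116),("tube",(184,194),(110,213),.128),("jar",(152,70),(115,381),.094)):
    print(n,tr(*a,z),sr(*b,z))
P=[tr(*p,.09) for p in((140,297),(220,292),(148,378))];print(P)
E
```

```text
top [[0.6791556428778862, 0.20707894220168932], [0.6894828508472227, 0.13774003084582748], [0.4269122622072233, 0.08546482355201832], [0.41385547451308785, 0.1561493129696774]] [0.5524 0.1466]
[np.float64(0.07010375063046195), np.float64(0.2677237593422865), np.float64(0.0718802945815116), np.float64(0.2701444177992589)]
yaw 0.19307605301995504
scene [[0.6808659205316732, 0.2082698048151591], [0.6975825043184439, 0.13846154805264158], [0.43551020827561315, 0.08533143721867811], [0.42081738139870895, 0.15544562635571393]] [0.5587 0.1469] [np.float64(0.07178187017431144), np.float64(0.26740362194703043), np.float64(0.0716371319915776), np.float64(0.2653594477969536)]
yaw 0.20021184050886237
rack top
[array([ 0.6644, -0.1137]), array([ 0.3795, -0.1316]), array([ 0.3845, -0.2159])] 0.06256352645539978 0.2855293004388292 0.08444348101014319
[array([ 0.6767, -0.1953]), array([ 0.6739, -0.112 ]), array([ 0.3836, -0.1349])] 0.07847908063268821 0.2911835041090554 0.08327411055545236
drop [ 0.4219 -0.1776] [ 0.4272 -0.1786]
sq [ 0.4887 -0.169 ] [ 0.4943 -0.1706]
tube [ 0.5508 -0.1635] [ 0.5546 -0.1639]
jar [ 0.6196 -0.1609] [ 0.626  -0.1601]
[array([ 0.5081, -0.1504]), array([ 0.5101, -0.1892]), array([ 0.4694, -0.1524])]
```

The two cameras agree to about 1 mm in y and 6 mm in x, so I average them. Rack yaw is about 0.07, shaker yaw about 0.197, and the square bottle's yaw about 0.05. I'll write a helper that turns a target pose into tool-frame units.

```bash
cat > go.py <<'E'
import sys,numpy as np
from scipy.spatial.transform import Rotation as R
from plant import sensors
np.set_printoptions(precision=3,suppress=True)
def rel(x,y,z,yaw):
    s=sensors.state();q=s["tool_rot"];C=R.from_quat([q[1],q[2],q[3],q[0]])
    best=None
    for k in(1,-1):
        xa=np.array([0,0,-1.]);ya=k*np.array([-np.sin(yaw),np.cos(yaw),0]);T=R.from_matrix(np.c_[xa,ya,np.cross(xa,ya)])
        r=(C.inv()*T).as_rotvec()
        if best is None or np.linalg.norm(r)<np.linalg.norm(best):best=r
    print("pos",s["tool_pos"],"t",s["time"],"F",s["contact_force"],"w",s["gripper_width"],"j",s["joint_pos"])
    print("axes\n",C.as_matrix())
    print("shift",C.inv().apply(np.array([x,y,z])-s["tool_pos"])/.025,"turn",np.degrees(best)/5)
if __name__=="__main__":
    a=list(map(float,sys.argv[1:]));rel(*a)
E
python3 go.py .4245 -.178 .20 .07
```

```text
pos [0.243 0.575 0.23 ] t 0.1 F [ 0.117 -0.735 -0.31 ] w 1.0001535348733612 j [ 1.052  0.053  1.614  0.     1.476 -0.119]
axes
 [[-0.001  0.389  0.921]
 [-0.002  0.921 -0.389]
 [-1.    -0.002 -0.   ]]
shift [  1.249 -24.925  18.414] turn [-5.383 -0.008  0.02 ]
```

Request:
drive_tool(series=[{"x": 0, "y": -25, "z": 18.4, "ax": -5.4}, {"x": 0, "y": -25, "z": 18.4, "ax": -5.4}, {"x": 0, "y": -25, "z": 18.4, "ax": -5.4}, {"x": 0, "y": -25, "z": 18.4, "ax": -5.4}, {"x": 0, "y": -25, "z": 18.4, "ax": -5.4}], hand=1)

```text
schema error: expected keys x, y, z, ax, ay, az
```

```bash
python3 go.py .4245 -.178 .23 .07
```

```text
pos [0.243 0.575 0.23 ] t 0.1 F [ 0.117 -0.735 -0.31 ] w 1.0001535348733612 j [ 1.052  0.053  1.614  0.     1.476 -0.119]
axes
 [[-0.001  0.389  0.921]
 [-0.002  0.921 -0.389]
 [-1.    -0.002 -0.   ]]
shift [  0.049 -24.928  18.414] turn [-5.383 -0.008  0.02 ]
```

Request:
drive_tool(series=[{"x": 0, "y": -25, "z": 18.4, "ax": -5.4, "ay": 0, "az": 0}, {"x": 0, "y": -25, "z": 18.4, "ax": -5.4, "ay": 0, "az": 0}, {"x": 0, "y": -25, "z": 18.4, "ax": -5.4, "ay": 0, "az": 0}, {"x": 0, "y": -25, "z": 18.4, "ax": -5.4, "ay": 0, "az": 0}, {"x": 0, "y": -25, "z": 18.4, "ax": -5.4, "ay": 0, "az": 0}], hand=1)

```text
time: 0.52
tool_pos: [0.2913, 0.3715, 0.2305]
tool_rot: [0.706, -0.027, 0.707, 0.026]
contact_force: [0.6, -0.7, 0.7]
gripper_width: 0.999
```

```bash
python3 go.py .4245 -.178 .23 .07
```

```text
pos [0.291 0.371 0.231] t 0.5167 F [ 0.636 -0.734  0.699] w 0.998619760869433 j [ 0.748 -0.326  1.956 -0.     1.512 -0.898]
axes
 [[-0.001 -0.076  0.997]
 [-0.001  0.997  0.076]
 [-1.    -0.001 -0.001]]
shift [  0.037 -22.32    3.648] turn [ 0.066 -0.008  0.01 ]
```

Request:
drive_tool(series=[{"x": 0, "y": -8.2, "z": 1.4, "ax": 0, "ay": 0, "az": 0}, {"x": 0, "y": -8.2, "z": 1.4, "ax": 0, "ay": 0, "az": 0}, {"x": 0, "y": -8.2, "z": 1.4, "ax": 0, "ay": 0, "az": 0}, {"x": 0, "y": -8.2, "z": 1.4, "ax": 0, "ay": 0, "az": 0}, {"x": 0, "y": -8.2, "z": 1.4, "ax": 0, "ay": 0, "az": 0}])

```text
time: 0.93
tool_pos: [0.3408, 0.1696, 0.2309]
tool_rot: [0.707, -0.026, 0.707, 0.026]
contact_force: [1.5, 0.3, 0.7]
gripper_width: 1.0
```

Request:
drive_tool(series=[{"x": 0, "y": -8.2, "z": 1.4, "ax": 0, "ay": 0, "az": 0}, {"x": 0, "y": -8.2, "z": 1.4, "ax": 0, "ay": 0, "az": 0}, {"x": 0, "y": -8.2, "z": 1.4, "ax": 0, "ay": 0, "az": 0}, {"x": 0, "y": -8.2, "z": 1.4, "ax": 0, "ay": 0, "az": 0}, {"x": 0, "y": -8.2, "z": 1.4, "ax": 0, "ay": 0, "az": 0}])

```text
time: 1.35
tool_pos: [0.3904, -0.0327, 0.2311]
tool_rot: [0.707, -0.025, 0.706, 0.025]
contact_force: [0.9, 0.2, 0.3]
gripper_width: 1.002
```

```bash
python3 go.py .4245 -.178 .18 .07
```

```text
pos [ 0.39  -0.033  0.231] t 1.35 F [0.936 0.205 0.346] w 1.001800139397794 j [-0.274 -0.56   2.119  0.     1.582 -1.916]
axes
 [[ 0.001 -0.071  0.997]
 [-0.     0.997  0.071]
 [-1.    -0.     0.001]]
shift [ 2.047 -5.895  0.945] turn [0.011 0.008 0.001]
```

Request:
drive_tool(series=[{"x": 2, "y": -5.9, "z": 0.95, "ax": 0, "ay": 0, "az": 0}, {"x": 2, "y": -5.9, "z": 0.95, "ax": 0, "ay": 0, "az": 0}, {"x": 2, "y": -5.9, "z": 0.95, "ax": 0, "ay": 0, "az": 0}, {"x": 2, "y": -5.9, "z": 0.95, "ax": 0, "ay": 0, "az": 0}, {"x": 2, "y": -5.9, "z": 0.95, "ax": 0, "ay": 0, "az": 0}])

```text
time: 1.77
tool_pos: [0.4238, -0.1796, 0.1782]
tool_rot: [0.705, -0.023, 0.708, 0.024]
contact_force: [-0.3, 1.0, -0.6]
gripper_width: 0.998
```

```bash
python3 - <<'E'
from plant import cams
import cv2
g=lambda i:cv2.convertScaleAbs(i,alpha=1.6)
f=cams.grab_frame("scene")["img"];t=cams.grab_frame("top")["img"]
a=g(cv2.resize(f[60:280,180:300],None,fx=2.7,fy=2.7,interpolation=2));b=g(cv2.resize(t[150:350,340:500],None,fx=2.9,fy=2.9,interpolation=2))
cv2.imwrite("pics/hovs.png",a);cv2.imwrite("pics/hovt.png",b)
E
python3 go.py .4245 -.178 .18 .07
```

```text
pos [ 0.424 -0.176  0.18 ] t 1.8667 F [-1.348  0.592  0.796] w 0.9986558184140237 j [-0.556 -0.323  2.039  0.     1.429 -2.196]
axes
 [[-0.002 -0.069  0.998]
 [ 0.002  0.998  0.069]
 [-1.     0.002 -0.002]]
shift [ 0.005 -0.065  0.006] turn [-0.01  -0.026 -0.024]
```

View pics/hovs.png

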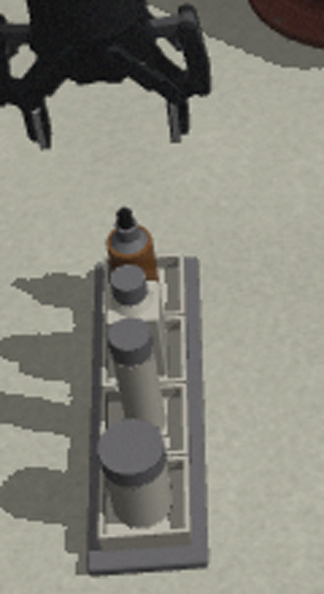

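View pics/hovt.png

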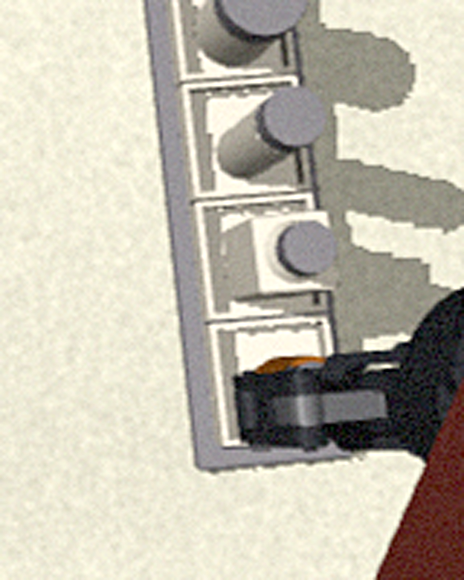

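```bash
python3 - <<'E'
from h import *
for p in((45,147),(40,140),(176,140),(180,135)):print(ray("scene",180+p[0]/2.7,60+p[1]/2.7,.193))
E
```

```text
[ 0.44029518 -0.22274765  0.193     ]
[ 0.43329468 -0.22706142  0.193     ]
[ 0.43390041 -0.13130279  0.193     ]
[ 0.42889151 -0.12876112  0.193     ]
```

The fingertips project to about (0.435, -0.177), which matches the tool pose, so the averaged positions hold. I'm descending on the dropper bottle.

Request:
drive_tool(series=[{"x": 1.3, "y": -0.05, "z": 0, "ax": 0, "ay": 0, "az": 0}, {"x": 2.6, "y": -0.05, "z": 0, "ax": 0, "ay": 0, "az": 0}, {"x": 3.8, "y": -0.05, "z": 0, "ax": 0, "ay": 0, "az": 0}, {"x": 4.8, "y": -0.05, "z": 0, "ax": 0, "ay": 0, "az": 0}, {"x": 5.35, "y": -0.05, "z": 0, "ax": 0, "ay": 0, "az": 0}])

```text
time: 2.28
tool_pos: [0.4233, -0.1747, 0.0448]
tool_rot: [0.705, -0.025, 0.708, 0.027]
contact_force: [-0.4, -0.1, 0.1]
gripper_width: 1.003
```

Request:
drive_tool(series=[{"x": 0, "y": 0, "z": 0, "ax": 0, "ay": 0, "az": 0}, {"x": 0, "y": 0, "z": 0, "ax": 0, "ay": 0, "az": 0}, {"x": 0, "y": 0, "z": 0, "ax": 0, "ay": 0, "az": 0}, {"x": 0, "y": 0, "z": 0, "ax": 0, "ay": 0, "az": 0}, {"x": 0, "y": 0, "z": 0, "ax": 0, "ay": 0, "az": 0}], hand=0.1)

```text
time: 2.7
tool_pos: [0.4266, -0.1779, 0.05]
tool_rot: [0.708, -0.026, 0.705, 0.025]
contact_force: [-0.8, -0.1, 5.0]
gripper_width: 0.407
```

Request:
drive_tool(series=[{"x": 0, "y": 0, "z": 0, "ax": 0, "ay": 0, "az": 0}, {"x": 0, "y": 0, "z": 0, "ax": 0, "ay": 0, "az": 0}, {"x": 0, "y": 0, "z": 0, "ax": 0, "ay": 0, "az": 0}, {"x": 0, "y": 0, "z": 0, "ax": 0, "ay": 0, "az": 0}, {"x": 0, "y": 0, "z": 0, "ax": 0, "ay": 0, "az": 0}], hand=0.1)

```text
time: 3.12
tool_pos: [0.4266, -0.1779, 0.0499]
tool_rot: [0.708, -0.026, 0.705, 0.025]
contact_force: [-0.4, 1.6, 7.2]
gripper_width: 0.408
```

```bash
python3 go.py .4245 -.178 .2 .07
```

```text
pos [ 0.427 -0.178  0.05 ] t 3.1167 F [-0.388  1.586  7.225] w 0.4083178724098724 j [-0.557 -0.157  2.136  0.001  1.159 -2.199]
axes
 [[ 0.003 -0.071  0.997]
 [-0.001  0.997  0.071]
 [-1.    -0.001  0.003]]
shift [-6.003 -0.006 -0.065] turn [0.013 0.037 0.017]
```

Gripped: width 0.408 is about 35 mm. The closing pads pressed the bottle down slightly (7 N), so the tool sits 32 mm above its foot. Lifting.

Request:
drive_tool(series=[{"x": -0.4, "y": 0, "z": 0, "ax": 0, "ay": 0, "az": 0}, {"x": -1.4, "y": 0, "z": 0, "ax": 0, "ay": 0, "az": 0}, {"x": -2.8, "y": 0, "z": 0, "ax": 0, "ay": 0, "az": 0}, {"x": -4.4, "y": 0, "z": 0, "ax": 0, "ay": 0, "az": 0}, {"x": -6, "y": 0, "z": 0, "ax": 0, "ay": 0, "az": 0}])

```text
time: 3.53
tool_pos: [0.4242, -0.1768, 0.1992]
tool_rot: [0.706, -0.025, 0.707, 0.025]
contact_force: [1.5, -0.8, -0.5]
gripper_width: 0.403
```

```bash
python3 go.py .6526 .1661 .2 .197
python3 - <<'E'
from plant import cams
import cv2
f=cams.grab_frame("scene")["img"]
cv2.imwrite("pics/lift1.png",cv2.convertScaleAbs(cv2.resize(f[40:280,160:320],None,fx=2.4,fy=2.4,interpolation=2),alpha=1.6))
E
```

```text
pos [ 0.424 -0.177  0.199] t 3.5333 F [ 1.475 -0.824 -0.504] w 0.4032912328331901 j [-0.557 -0.34   2.019 -0.     1.463 -2.199]
axes
 [[-0.001 -0.071  0.997]
 [ 0.     0.997  0.071]
 [-1.     0.    -0.001]]
shift [-0.033 13.03  10.089] turn [-1.44  -0.009 -0.006]
```

View pics/lift1.png

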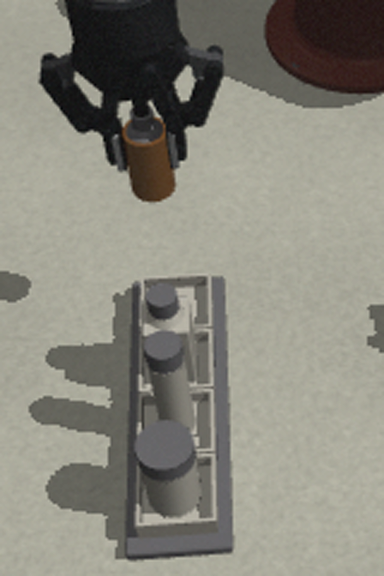

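The bottle hangs upright in the jaws and the rack's other three are undisturbed. Transferring to the far compartment.

Request:
drive_tool(series=[{"x": 0, "y": 0.7, "z": 0.5, "ax": 0, "ay": 0, "az": 0}, {"x": 0, "y": 1.8, "z": 1.4, "ax": -0.3, "ay": 0, "az": 0}, {"x": 0, "y": 3.1, "z": 2.4, "ax": -0.5, "ay": 0, "az": 0}, {"x": 0, "y": 4.4, "z": 3.4, "ax": -0.8, "ay": 0, "az": 0}, {"x": 0, "y": 5.6, "z": 4.3, "ax": -1.4, "ay": 0, "az": 0}])

```text
time: 4.0
tool_pos: [0.5231, -0.0281, 0.1983]
tool_rot: [0.704, -0.069, 0.703, 0.069]
contact_force: [1.9, -0.1, -1.3]
gripper_width: 0.405
```

```bash
python3 go.py .6526 .1661 .2 .197
```

```text
pos [ 0.523 -0.028  0.198] t 4.0 F [ 1.871 -0.088 -1.256] w 0.40478728390933627 j [-0.196 -0.17   1.882  0.     1.428 -1.962]
axes
 [[ 0.001 -0.194  0.981]
 [-0.     0.981  0.194]
 [-1.    -0.     0.001]]
shift [-0.062  6.617  6.587] turn [-0.021  0.015  0.005]
```

Request:
drive_tool(series=[{"x": 0, "y": 1.1, "z": 1.1, "ax": 0, "ay": 0, "az": 0}, {"x": 0, "y": 2.2, "z": 2.2, "ax": 0, "ay": 0, "az": 0}, {"x": 0, "y": 3.3, "z": 3.3, "ax": 0, "ay": 0, "az": 0}, {"x": 0, "y": 4.4, "z": 4.4, "ax": 0, "ay": 0, "az": 0}, {"x": 0, "y": 5.5, "z": 5.5, "ax": 0, "ay": 0, "az": 0}])

```text
time: 4.42
tool_pos: [0.6314, 0.1333, 0.1979]
tool_rot: [0.704, -0.069, 0.704, 0.068]
contact_force: [0.3, -1.3, 0.0]
gripper_width: 0.403
```

Request:
drive_tool(series=[{"x": 0, "y": 0.8, "z": 0.8, "ax": 0, "ay": 0, "az": 0}, {"x": 0, "y": 1.1, "z": 1.1, "ax": 0, "ay": 0, "az": 0}, {"x": 0, "y": 1.1, "z": 1.1, "ax": 0, "ay": 0, "az": 0}, {"x": 0, "y": 1.1, "z": 1.1, "ax": 0, "ay": 0, "az": 0}, {"x": 0, "y": 1.1, "z": 1.1, "ax": 0, "ay": 0, "az": 0}])

```text
time: 4.83
tool_pos: [0.6519, 0.1626, 0.1976]
tool_rot: [0.704, -0.068, 0.704, 0.068]
contact_force: [-0.3, -0.3, -0.9]
gripper_width: 0.402
```

```bash
python3 go.py .6526 .1661 .103 .197
python3 - <<'E'
from plant import cams
import cv2
f=cams.grab_frame("scene")["img"];t=cams.grab_frame("top")["img"]
cv2.imwrite("pics/pl1.png",cv2.convertScaleAbs(cv2.hconcat([cv2.resize(f[80:300,310:470],None,fx=2.4,fy=2.4,interpolation=2),cv2.resize(t[80:300,140:300],None,fx=2.4,fy=2.4,interpolation=2)]),alpha=1.6))
E
```

```text
pos [0.652 0.163 0.198] t 4.8333 F [-0.297 -0.279 -0.852] w 0.4023552186382483 j [ 0.134  0.183  1.529 -0.001  1.431 -1.629]
axes
 [[-0.001 -0.191  0.981]
 [-0.001  0.981  0.191]
 [-1.    -0.001 -0.001]]
shift [3.783 0.135 0.059] turn [-0.05  -0.008  0.006]
```

View pics/pl1.png

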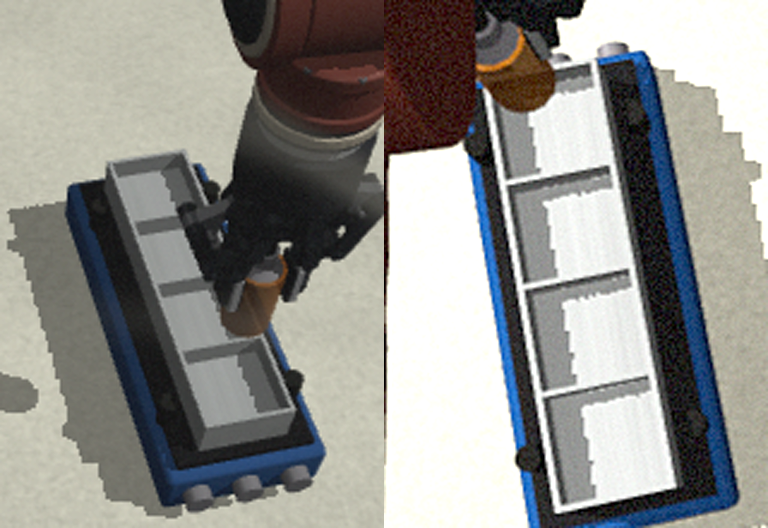

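Request:
drive_tool(series=[{"x": 0.8, "y": 0.13, "z": 0.05, "ax": 0, "ay": 0, "az": 0}, {"x": 1.8, "y": 0.13, "z": 0.05, "ax": 0, "ay": 0, "az": 0}, {"x": 2.6, "y": 0.13, "z": 0.05, "ax": 0, "ay": 0, "az": 0}, {"x": 3.1, "y": 0.13, "z": 0.05, "ax": 0, "ay": 0, "az": 0}, {"x": 3.3, "y": 0.13, "z": 0.05, "ax": 0, "ay": 0, "az": 0}])

```text
time: 5.35
tool_pos: [0.6512, 0.166, 0.1122]
tool_rot: [0.702, -0.068, 0.705, 0.068]
contact_force: [0.0, -0.8, -1.1]
gripper_width: 0.406
```

Request:
drive_tool(series=[{"x": 0.15, "y": 0, "z": 0, "ax": 0, "ay": 0, "az": 0}, {"x": 0.3, "y": 0, "z": 0, "ax": 0, "ay": 0, "az": 0}, {"x": 0.4, "y": 0, "z": 0, "ax": 0, "ay": 0, "az": 0}, {"x": 0.45, "y": 0, "z": 0, "ax": 0, "ay": 0, "az": 0}, {"x": 0.45, "y": 0, "z": 0, "ax": 0, "ay": 0, "az": 0}])

```text
time: 5.77
tool_pos: [0.6534, 0.1672, 0.1045]
tool_rot: [0.704, -0.068, 0.703, 0.068]
contact_force: [0.8, 0.4, -1.8]
gripper_width: 0.402
```

```bash
python3 go.py .6526 .1661 .103 .197
python3 - <<'E'
from plant import cams
import cv2
f=cams.grab_frame("scene")["img"];t=cams.grab_frame("top")["img"]
cv2.imwrite("pics/pl1b.png",cv2.convertScaleAbs(cv2.hconcat([cv2.resize(f[80:300,310:470],None,fx=2.4,fy=2.4,interpolation=2),cv2.resize(t[80:300,140:300],None,fx=2.4,fy=2.4,interpolation=2)]),alpha=1.6))
E
```

```text
pos [0.653 0.167 0.104] t 5.7667 F [ 0.819  0.384 -1.75 ] w 0.40161259886251444 j [ 0.14   0.267  1.592 -0.     1.281 -1.624]
axes
 [[ 0.001 -0.192  0.981]
 [ 0.     0.981  0.192]
 [-1.    -0.     0.001]]
shift [ 0.059 -0.038 -0.042] turn [-0.039  0.012  0.001]
```

View pics/pl1b.png

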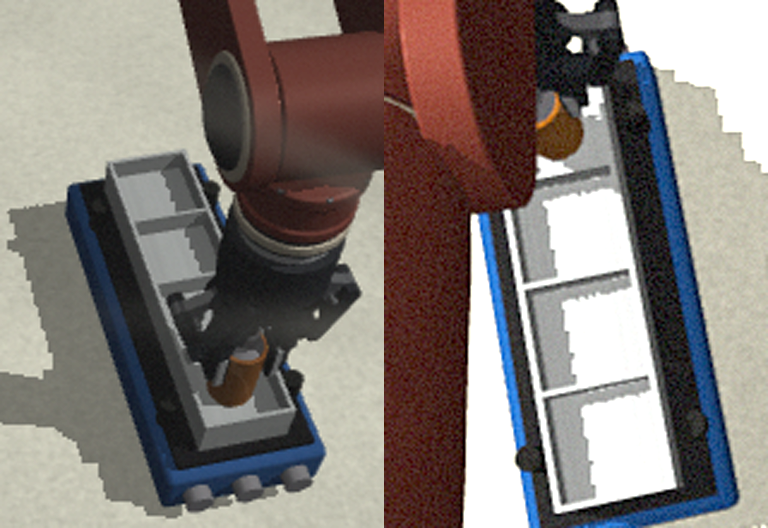

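The bottle is inside the far compartment, clear of the walls. I'll lower it a touch until it makes contact, then release.

Request:
drive_tool(series=[{"x": 0.05, "y": 0, "z": 0, "ax": 0, "ay": 0, "az": 0}, {"x": 0.1, "y": 0, "z": 0, "ax": 0, "ay": 0, "az": 0}, {"x": 0.1, "y": 0, "z": 0, "ax": 0, "ay": 0, "az": 0}])

```text
time: 6.12
tool_pos: [0.6534, 0.1673, 0.102]
tool_rot: [0.704, -0.068, 0.703, 0.068]
contact_force: [-0.7, 0.4, 2.5]
gripper_width: 0.403
```

```bash
python3 go.py .6526 .1661 .103 .197
```

```text
pos [0.653 0.167 0.102] t 6.1167 F [-0.725  0.437  2.483] w 0.4031452891571141 j [ 0.14   0.27   1.593  0.     1.277 -1.624]
axes
 [[ 0.001 -0.192  0.981]
 [ 0.     0.981  0.192]
 [-1.    -0.     0.001]]
shift [-0.039 -0.04  -0.042] turn [-0.039  0.011  0.   ]
```

Contact at tool z = 0.102, as predicted. Releasing and rising.

Request:
drive_tool(series=[{"x": 0, "y": 0, "z": 0, "ax": 0, "ay": 0, "az": 0}, {"x": 0, "y": 0, "z": 0, "ax": 0, "ay": 0, "az": 0}, {"x": 0, "y": 0, "z": 0, "ax": 0, "ay": 0, "az": 0}, {"x": 0, "y": 0, "z": 0, "ax": 0, "ay": 0, "az": 0}, {"x": 0, "y": 0, "z": 0, "ax": 0, "ay": 0, "az": 0}], hand=1)

```text
time: 6.53
tool_pos: [0.653, 0.1671, 0.1012]
tool_rot: [0.704, -0.068, 0.704, 0.068]
contact_force: [0.5, -0.6, 0.4]
gripper_width: 0.999
```

Request:
drive_tool(series=[{"x": -0.4, "y": 0, "z": 0, "ax": 0, "ay": 0, "az": 0}, {"x": -1.4, "y": 0, "z": 0, "ax": 0, "ay": 0, "az": 0}, {"x": -2.8, "y": 0, "z": 0, "ax": 0, "ay": 0, "az": 0}, {"x": -4.2, "y": 0, "z": 0, "ax": 0, "ay": 0, "az": 0}, {"x": -4.8, "y": 0, "z": 0, "ax": 0, "ay": 0, "az": 0}])

```text
time: 6.95
tool_pos: [0.6553, 0.1676, 0.2285]
tool_rot: [0.707, -0.068, 0.701, 0.069]
contact_force: [1.2, 0.1, 1.1]
gripper_width: 0.997
```

```bash
python3 go.py .4915 -.170 .22 .05
python3 - <<'E'
from plant import cams
import cv2
f=cams.grab_frame("scene")["img"];t=cams.grab_frame("top")["img"]
cv2.imwrite("pics/pl1c.png",cv2.convertScaleAbs(cv2.hconcat([cv2.resize(f[80:300,310:470],None,fx=2.4,fy=2.4,interpolation=2),cv2.resize(t[80:300,140:300],None,fx=2.4,fy=2.4,interpolation=2)]),alpha=1.6))
E
```

```text
pos [0.655 0.168 0.229] t 6.95 F [1.157 0.115 1.06 ] w 0.997144184932995 j [ 0.14   0.167  1.494 -0.     1.471 -1.624]
axes
 [[ 0.009 -0.193  0.981]
 [ 0.001  0.981  0.193]
 [-1.    -0.     0.009]]
shift [  0.266 -11.989  -9.03 ] turn [ 1.647  0.102 -0.002]
```

View pics/pl1c.png

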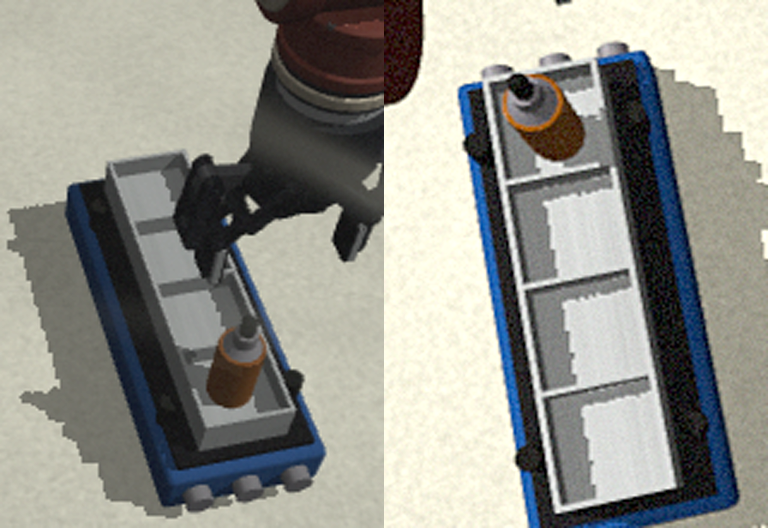

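The dropper stands in the far compartment (top view (535,110), scene (237,375)). Next is the square bottle.

Request:
drive_tool(series=[{"x": 0, "y": -12, "z": -9.05, "ax": 1.65, "ay": 0, "az": 0}, {"x": 0, "y": -12, "z": -9.05, "ax": 1.65, "ay": 0, "az": 0}, {"x": 0, "y": -12, "z": -9.05, "ax": 1.65, "ay": 0, "az": 0}, {"x": 0, "y": -12, "z": -9.05, "ax": 1.65, "ay": 0, "az": 0}, {"x": 0, "y": -12, "z": -9.05, "ax": 1.65, "ay": 0, "az": 0}])

```text
time: 7.47
tool_pos: [0.5598, -0.0213, 0.2189]
tool_rot: [0.706, -0.018, 0.708, 0.018]
contact_force: [1.0, -1.0, -0.8]
gripper_width: 1.002
```

```bash
python3 go.py .4915 -.170 .22 .05
```

```text
pos [ 0.56  -0.021  0.219] t 7.4667 F [ 0.967 -1.031 -0.793] w 1.001650624581227 j [-0.171 -0.091  1.776 -0.     1.461 -1.792]
axes
 [[-0.003 -0.05   0.999]
 [ 0.     0.999  0.05 ]
 [-1.     0.001 -0.003]]
shift [-0.038 -5.803 -3.026] turn [ 0.004 -0.04  -0.007]
```

Request:
drive_tool(series=[{"x": 0, "y": -1.4, "z": -0.7, "ax": 0, "ay": 0, "az": 0}, {"x": 0, "y": -2.8, "z": -1.5, "ax": 0, "ay": 0, "az": 0}, {"x": 0, "y": -4.2, "z": -2.2, "ax": 0, "ay": 0, "az": 0}, {"x": 0, "y": -5.4, "z": -2.8, "ax": 0, "ay": 0, "az": 0}, {"x": 0, "y": -5.8, "z": -3, "ax": 0, "ay": 0, "az": 0}])

```text
time: 7.88
tool_pos: [0.4916, -0.1716, 0.2192]
tool_rot: [0.706, -0.016, 0.708, 0.016]
contact_force: [0.1, 0.1, -0.3]
gripper_width: 1.0
```

Request:
drive_tool(series=[{"x": 0.3, "y": 0, "z": 0, "ax": 0, "ay": 0, "az": 0}, {"x": 0.8, "y": 0, "z": 0, "ax": 0, "ay": 0, "az": 0}, {"x": 1, "y": 0, "z": 0, "ax": 0, "ay": 0, "az": 0}, {"x": 1, "y": 0, "z": 0, "ax": 0, "ay": 0, "az": 0}, {"x": 1, "y": 0, "z": 0, "ax": 0, "ay": 0, "az": 0}])

```text
time: 8.3
tool_pos: [0.4941, -0.1672, 0.1948]
tool_rot: [0.706, -0.018, 0.708, 0.019]
contact_force: [0.0, -0.1, 0.3]
gripper_width: 1.0
```

```bash
python3 go.py .4915 -.170 .052 .05
```

```text
pos [ 0.494 -0.167  0.195] t 8.3 F [ 0.014 -0.069  0.272] w 0.9998945664493154 j [-0.469 -0.17   1.888  0.     1.427 -2.092]
axes
 [[-0.002 -0.052  0.999]
 [ 0.001  0.999  0.052]
 [-1.     0.001 -0.002]]
shift [ 5.713 -0.115 -0.098] turn [ 0.019 -0.024 -0.017]
```

Request:
drive_tool(series=[{"x": 1.2, "y": -0.1, "z": -0.1, "ax": 0, "ay": 0, "az": 0}, {"x": 2.4, "y": -0.1, "z": -0.1, "ax": 0, "ay": 0, "az": 0}, {"x": 3.6, "y": -0.1, "z": -0.1, "ax": 0, "ay": 0, "az": 0}, {"x": 4.8, "y": -0.1, "z": -0.1, "ax": 0, "ay": 0, "az": 0}, {"x": 5.7, "y": -0.1, "z": -0.1, "ax": 0, "ay": 0, "az": 0}])

```text
time: 8.72
tool_pos: [0.4915, -0.17, 0.0517]
tool_rot: [0.706, -0.018, 0.707, 0.018]
contact_force: [0.0, 0.5, 0.4]
gripper_width: 1.0
```

Request:
drive_tool(series=[{"x": 0, "y": 0, "z": 0, "ax": 0, "ay": 0, "az": 0}, {"x": 0, "y": 0, "z": 0, "ax": 0, "ay": 0, "az": 0}, {"x": 0, "y": 0, "z": 0, "ax": 0, "ay": 0, "az": 0}, {"x": 0, "y": 0, "z": 0, "ax": 0, "ay": 0, "az": 0}, {"x": 0, "y": 0, "z": 0, "ax": 0, "ay": 0, "az": 0}], hand=0.1)

```text
time: 9.13
tool_pos: [0.494, -0.1722, 0.0567]
tool_rot: [0.709, -0.019, 0.705, 0.017]
contact_force: [0.8, -0.5, 4.5]
gripper_width: 0.463
```

Request:
drive_tool(series=[{"x": 0, "y": 0, "z": 0, "ax": 0, "ay": 0, "az": 0}, {"x": 0, "y": 0, "z": 0, "ax": 0, "ay": 0, "az": 0}, {"x": 0, "y": 0, "z": 0, "ax": 0, "ay": 0, "az": 0}], hand=0.1)

```text
time: 9.38
tool_pos: [0.494, -0.1722, 0.0567]
tool_rot: [0.709, -0.018, 0.705, 0.017]
contact_force: [0.7, 0.6, 6.6]
gripper_width: 0.459
```

```bash
python3 go.py .4915 -.170 .2 .05
```

```text
pos [ 0.494 -0.172  0.057] t 9.3833 F [0.669 0.631 6.64 ] w 0.45861613966019793 j [-0.478 -0.015  1.991  0.001  1.161 -2.099]
axes
 [[ 0.005 -0.049  0.999]
 [-0.002  0.999  0.049]
 [-1.    -0.002  0.005]]
shift [-5.733  0.082 -0.068] turn [-0.006  0.056  0.026]
```

Gripped at about 39 mm, with the tool 38.7 mm above the foot, so it should touch the tray near z = 0.109. Lifting.

Request:
drive_tool(series=[{"x": -0.4, "y": 0, "z": 0, "ax": 0, "ay": 0, "az": 0}, {"x": -1.4, "y": 0, "z": 0, "ax": 0, "ay": 0, "az": 0}, {"x": -2.8, "y": 0, "z": 0, "ax": 0, "ay": 0, "az": 0}, {"x": -4.4, "y": 0, "z": 0, "ax": 0, "ay": 0, "az": 0}, {"x": -6, "y": 0, "z": 0, "ax": 0, "ay": 0, "az": 0}])

```text
time: 9.8
tool_pos: [0.4907, -0.1709, 0.2051]
tool_rot: [0.706, -0.017, 0.708, 0.018]
contact_force: [0.6, -0.2, -1.5]
gripper_width: 0.459
```

```bash
python3 go.py .5879 .1532 .2 .197
```

```text
pos [ 0.491 -0.171  0.205] t 9.8 F [ 0.582 -0.216 -1.524] w 0.4587913698094333 j [-0.478 -0.184  1.882 -0.     1.445 -2.099]
axes
 [[-0.002 -0.049  0.999]
 [ 0.001  0.999  0.049]
 [-1.     0.001 -0.002]]
shift [ 0.206 12.754  4.525] turn [-1.69  -0.02  -0.012]
```

Request:
drive_tool(series=[{"x": 0, "y": 0.7, "z": 0.2, "ax": 0, "ay": 0, "az": 0}, {"x": 0, "y": 1.9, "z": 0.7, "ax": -0.4, "ay": 0, "az": 0}, {"x": 0, "y": 3.3, "z": 1.2, "ax": -0.8, "ay": 0, "az": 0}, {"x": 0, "y": 4.8, "z": 1.7, "ax": -1.2, "ay": 0, "az": 0}, {"x": 0, "y": 6.3, "z": 2.2, "ax": -1.7, "ay": 0, "az": 0}])

```text
time: 10.22
tool_pos: [0.5388, -0.0099, 0.2045]
tool_rot: [0.704, -0.07, 0.703, 0.07]
contact_force: [1.2, 0.3, -1.2]
gripper_width: 0.461
```

```bash
python3 go.py .5879 .1532 .2 .197
```

```text
pos [ 0.539 -0.01   0.205] t 10.2167 F [ 1.198  0.284 -1.182] w 0.46119271216768554 j [-0.156 -0.136  1.841 -0.     1.436 -1.926]
axes
 [[ 0.    -0.197  0.98 ]
 [-0.     0.98   0.197]
 [-1.    -0.     0.   ]]
shift [0.179 6.009 3.214] turn [0.02  0.004 0.004]
```

Request:
drive_tool(series=[{"x": 0, "y": 1.5, "z": 0.8, "ax": 0, "ay": 0, "az": 0}, {"x": 0, "y": 3, "z": 1.6, "ax": 0, "ay": 0, "az": 0}, {"x": 0, "y": 4.4, "z": 2.4, "ax": 0, "ay": 0, "az": 0}, {"x": 0, "y": 5.5, "z": 3, "ax": 0, "ay": 0, "az": 0}, {"x": 0, "y": 6, "z": 3.2, "ax": 0, "ay": 0, "az": 0}])

```text
time: 10.63
tool_pos: [0.588, 0.1552, 0.2041]
tool_rot: [0.704, -0.071, 0.703, 0.071]
contact_force: [-0.8, 0.2, -0.7]
gripper_width: 0.464
```

Request:
drive_tool(series=[{"x": 0.4, "y": 0, "z": 0, "ax": 0, "ay": 0, "az": 0}, {"x": 0.6, "y": 0, "z": 0, "ax": 0, "ay": 0, "az": 0}, {"x": 0.6, "y": 0, "z": 0, "ax": 0, "ay": 0, "az": 0}, {"x": 0.6, "y": 0, "z": 0, "ax": 0, "ay": 0, "az": 0}, {"x": 0.6, "y": 0, "z": 0, "ax": 0, "ay": 0, "az": 0}])

```text
time: 11.05
tool_pos: [0.5877, 0.1501, 0.1887]
tool_rot: [0.704, -0.069, 0.704, 0.069]
contact_force: [0.2, -0.3, -1.1]
gripper_width: 0.463
```

```bash
python3 go.py .5879 .1532 .109 .197
python3 - <<'E'
from plant import cams
import cv2
f=cams.grab_frame("scene")["img"];t=cams.grab_frame("top")["img"]
cv2.imwrite("pics/pl2.png",cv2.convertScaleAbs(cv2.hconcat([cv2.resize(f[80:300,310:470],None,fx=2.4,fy=2.4,interpolation=2),cv2.resize(t[80:300,140:300],None,fx=2.4,fy=2.4,interpolation=2)]),alpha=1.6))
E
```

```text
pos [0.588 0.15  0.189] t 11.05 F [ 0.175 -0.331 -1.119] w 0.46268081399884875 j [ 0.128  0.039  1.699 -0.     1.404 -1.639]
axes
 [[-0.    -0.195  0.981]
 [-0.     0.981  0.195]
 [-1.    -0.    -0.   ]]
shift [3.189 0.121 0.034] turn [-0.011 -0.005  0.002]
```

View pics/pl2.png

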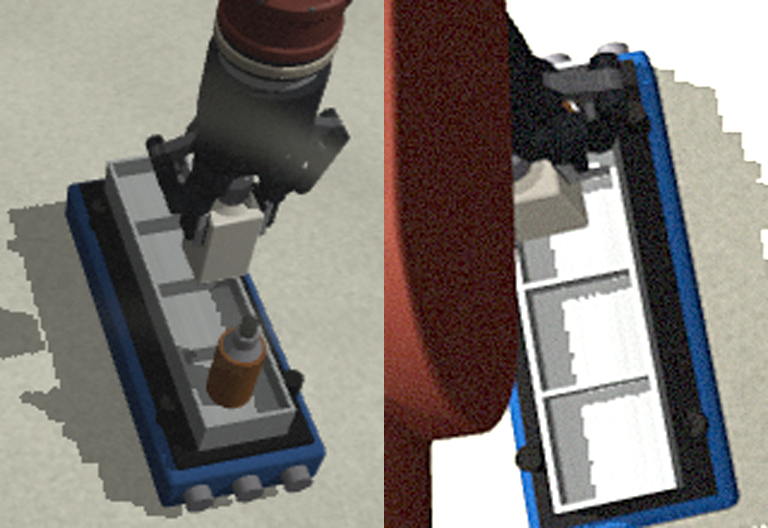

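The square bottle is upright over the second-farthest compartment and the dropper is untouched. Lowering.

Request:
drive_tool(series=[{"x": 0.7, "y": 0.12, "z": 0, "ax": 0, "ay": 0, "az": 0}, {"x": 1.6, "y": 0.12, "z": 0, "ax": 0, "ay": 0, "az": 0}, {"x": 2.3, "y": 0.12, "z": 0, "ax": 0, "ay": 0, "az": 0}, {"x": 2.7, "y": 0.12, "z": 0, "ax": 0, "ay": 0, "az": 0}, {"x": 2.8, "y": 0.12, "z": 0, "ax": 0, "ay": 0, "az": 0}])

```text
time: 11.57
tool_pos: [0.5859, 0.1538, 0.1165]
tool_rot: [0.702, -0.07, 0.705, 0.07]
contact_force: [0.4, -0.6, -1.1]
gripper_width: 0.458
```

Request:
drive_tool(series=[{"x": 0.15, "y": 0, "z": 0, "ax": 0, "ay": 0, "az": 0}, {"x": 0.3, "y": 0, "z": 0, "ax": 0, "ay": 0, "az": 0}, {"x": 0.4, "y": 0, "z": 0, "ax": 0, "ay": 0, "az": 0}, {"x": 0.4, "y": 0, "z": 0, "ax": 0, "ay": 0, "az": 0}, {"x": 0.4, "y": 0, "z": 0, "ax": 0, "ay": 0, "az": 0}])

```text
time: 11.98
tool_pos: [0.5877, 0.1545, 0.1095]
tool_rot: [0.704, -0.07, 0.703, 0.07]
contact_force: [0.9, 0.2, -1.0]
gripper_width: 0.46
```

```bash
python3 go.py .5879 .1532 .109 .197
```

```text
pos [0.588 0.154 0.109] t 11.9833 F [ 0.897  0.221 -1.   ] w 0.45967474613260484 j [ 0.135  0.115  1.758 -0.     1.268 -1.634]
axes
 [[ 0.001 -0.197  0.98 ]
 [ 0.     0.98   0.197]
 [-1.    -0.     0.001]]
shift [ 0.018 -0.052 -0.002] turn [0.011 0.011 0.001]
```

Request:
drive_tool(series=[{"x": 0.05, "y": 0, "z": 0, "ax": 0, "ay": 0, "az": 0}, {"x": 0.1, "y": 0, "z": 0, "ax": 0, "ay": 0, "az": 0}, {"x": 0.1, "y": 0, "z": 0, "ax": 0, "ay": 0, "az": 0}])

```text
time: 12.23
tool_pos: [0.588, 0.1546, 0.1087]
tool_rot: [0.704, -0.07, 0.703, 0.07]
contact_force: [-3.5, -0.8, 5.7]
gripper_width: 0.464
```

Contact at z = 0.1087, as predicted. Releasing and rising.

Request:
drive_tool(series=[{"x": 0, "y": 0, "z": 0, "ax": 0, "ay": 0, "az": 0}, {"x": 0, "y": 0, "z": 0, "ax": 0, "ay": 0, "az": 0}, {"x": 0, "y": 0, "z": 0, "ax": 0, "ay": 0, "az": 0}, {"x": 0, "y": 0, "z": 0, "ax": 0, "ay": 0, "az": 0}, {"x": 0, "y": 0, "z": 0, "ax": 0, "ay": 0, "az": 0}], hand=1)

```text
time: 12.65
tool_pos: [0.5872, 0.1544, 0.1061]
tool_rot: [0.704, -0.07, 0.704, 0.07]
contact_force: [1.0, 0.1, -0.4]
gripper_width: 1.002
```

Request:
drive_tool(series=[{"x": -0.4, "y": 0, "z": 0, "ax": 0, "ay": 0, "az": 0}, {"x": -1.4, "y": 0, "z": 0, "ax": 0, "ay": 0, "az": 0}, {"x": -2.8, "y": 0, "z": 0, "ax": 0, "ay": 0, "az": 0}, {"x": -4.2, "y": 0, "z": 0, "ax": 0, "ay": 0, "az": 0}, {"x": -4.8, "y": 0, "z": 0, "ax": 0, "ay": 0, "az": 0}])

```text
time: 13.07
tool_pos: [0.5895, 0.1548, 0.2331]
tool_rot: [0.707, -0.07, 0.701, 0.07]
contact_force: [0.9, -0.1, -0.0]
gripper_width: 0.999
```

```bash
python3 go.py .6228 -.1605 .22 .07
python3 - <<'E'
from plant import cams
import cv2
f=cams.grab_frame("scene")["img"];t=cams.grab_frame("top")["img"]
cv2.imwrite("pics/pl2c.png",cv2.convertScaleAbs(cv2.hconcat([cv2.resize(f[80:300,310:470],None,fx=2.4,fy=2.4,interpolation=2),cv2.resize(t[80:300,140:300],None,fx=2.4,fy=2.4,interpolation=2)]),alpha=1.6))
E
```

```text
pos [0.589 0.155 0.233] t 13.0667 F [ 0.867 -0.1   -0.012] w 0.998963531575713 j [ 0.135  0.01   1.654  0.     1.47  -1.634]
axes
 [[ 0.008 -0.197  0.98 ]
 [ 0.001  0.98   0.197]
 [-1.    -0.001  0.008]]
shift [  0.521 -12.627  -1.179] turn [ 1.468  0.097 -0.   ]
```

View pics/pl2c.png

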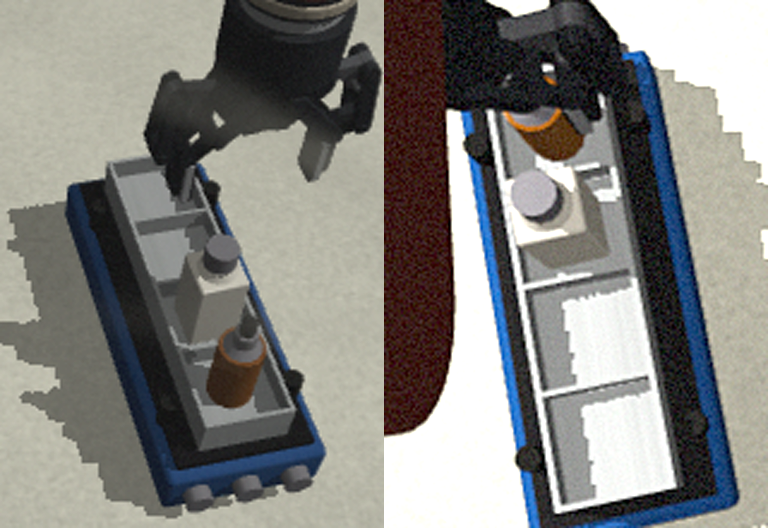

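Both stand upright in their compartments. Next is the jar.

Request:
drive_tool(series=[{"x": 0, "y": -12.6, "z": -1.2, "ax": 1.5, "ay": 0, "az": 0}, {"x": 0, "y": -12.6, "z": -1.2, "ax": 1.5, "ay": 0, "az": 0}, {"x": 0, "y": -12.6, "z": -1.2, "ax": 1.5, "ay": 0, "az": 0}, {"x": 0, "y": -12.6, "z": -1.2, "ax": 1.5, "ay": 0, "az": 0}, {"x": 0, "y": -12.6, "z": -1.2, "ax": 1.5, "ay": 0, "az": 0}])

```text
time: 13.58
tool_pos: [0.6078, -0.0543, 0.2247]
tool_rot: [0.706, -0.024, 0.708, 0.024]
contact_force: [0.1, -0.1, 0.7]
gripper_width: 1.001
```

```bash
python3 go.py .6228 -.1605 .22 .07
```

```text
pos [ 0.608 -0.054  0.225] t 13.5833 F [ 0.122 -0.056  0.746] w 1.0013081160687738 j [-0.211  0.024  1.654  0.     1.467 -1.849]
axes
 [[-0.002 -0.067  0.998]
 [ 0.001  0.998  0.067]
 [-1.     0.001 -0.002]]
shift [ 0.184 -4.277  0.312] turn [-0.028 -0.026 -0.008]
```

Request:
drive_tool(series=[{"x": 0.2, "y": -1.4, "z": 0.1, "ax": 0, "ay": 0, "az": 0}, {"x": 0.5, "y": -2.8, "z": 0.2, "ax": 0, "ay": 0, "az": 0}, {"x": 1, "y": -3.9, "z": 0.3, "ax": 0, "ay": 0, "az": 0}, {"x": 1.2, "y": -4.3, "z": 0.3, "ax": 0, "ay": 0, "az": 0}, {"x": 1.2, "y": -4.3, "z": 0.3, "ax": 0, "ay": 0, "az": 0}])

```text
time: 14.0
tool_pos: [0.6217, -0.1612, 0.1926]
tool_rot: [0.705, -0.022, 0.709, 0.023]
contact_force: [-0.2, 0.6, -1.1]
gripper_width: 1.0
```

Request:
drive_tool(series=[{"x": 0, "y": 0, "z": 0, "ax": 0, "ay": 0, "az": 0}, {"x": 0, "y": 0, "z": 0, "ax": 0, "ay": 0, "az": 0}])

```text
time: 14.17
tool_pos: [0.6234, -0.1581, 0.1963]
tool_rot: [0.707, -0.024, 0.707, 0.024]
contact_force: [0.6, 0.8, 0.8]
gripper_width: 0.996
```

```bash
python3 go.py .6228 -.1605 .06 .07
```

```text
pos [ 0.623 -0.158  0.196] t 14.1667 F [0.58  0.793 0.788] w 0.9957209142917033 j [-0.364  0.118  1.603  0.001  1.422 -2.004]
axes
 [[-0.    -0.068  0.998]
 [ 0.001  0.998  0.068]
 [-1.     0.001 -0.   ]]
shift [ 5.452 -0.098 -0.027] turn [-0.019 -0.003 -0.009]
```

Request:
drive_tool(series=[{"x": 1.2, "y": -0.1, "z": 0, "ax": 0, "ay": 0, "az": 0}, {"x": 2.4, "y": -0.1, "z": 0, "ax": 0, "ay": 0, "az": 0}, {"x": 3.6, "y": -0.1, "z": 0, "ax": 0, "ay": 0, "az": 0}, {"x": 4.8, "y": -0.1, "z": 0, "ax": 0, "ay": 0, "az": 0}, {"x": 5.55, "y": -0.1, "z": 0, "ax": 0, "ay": 0, "az": 0}])

```text
time: 14.58
tool_pos: [0.6224, -0.1595, 0.0549]
tool_rot: [0.706, -0.024, 0.708, 0.025]
contact_force: [0.6, 0.8, 0.5]
gripper_width: 0.999
```

Request:
drive_tool(series=[{"x": 0, "y": 0, "z": 0, "ax": 0, "ay": 0, "az": 0}, {"x": 0, "y": 0, "z": 0, "ax": 0, "ay": 0, "az": 0}, {"x": 0, "y": 0, "z": 0, "ax": 0, "ay": 0, "az": 0}, {"x": 0, "y": 0, "z": 0, "ax": 0, "ay": 0, "az": 0}, {"x": 0, "y": 0, "z": 0, "ax": 0, "ay": 0, "az": 0}], hand=0.2)

```text
time: 15.0
tool_pos: [0.6256, -0.1624, 0.0608]
tool_rot: [0.708, -0.024, 0.705, 0.023]
contact_force: [0.2, 0.9, 3.9]
gripper_width: 0.522
```

Request:
drive_tool(series=[{"x": 0, "y": 0, "z": 0, "ax": 0, "ay": 0, "az": 0}, {"x": 0, "y": 0, "z": 0, "ax": 0, "ay": 0, "az": 0}, {"x": 0, "y": 0, "z": 0, "ax": 0, "ay": 0, "az": 0}], hand=0.2)

```text
time: 15.25
tool_pos: [0.6257, -0.1625, 0.0608]
tool_rot: [0.708, -0.024, 0.705, 0.023]
contact_force: [0.1, 0.4, 6.8]
gripper_width: 0.515
```

Request:
drive_tool(series=[{"x": -0.4, "y": 0, "z": 0, "ax": 0, "ay": 0, "az": 0}, {"x": -1.2, "y": 0, "z": 0, "ax": 0, "ay": 0, "az": 0}, {"x": -2.5, "y": 0, "z": 0, "ax": 0, "ay": 0, "az": 0}, {"x": -4, "y": 0, "z": 0, "ax": 0, "ay": 0, "az": 0}, {"x": -5.6, "y": 0, "z": 0, "ax": 0, "ay": 0, "az": 0}])

```text
time: 15.67
tool_pos: [0.6223, -0.1617, 0.198]
tool_rot: [0.706, -0.023, 0.708, 0.024]
contact_force: [0.8, -0.1, -1.1]
gripper_width: 0.522
```

```bash
python3 go.py .4584 .1273 .2 .197
python3 - <<'E'
from plant import cams
import cv2
f=cams.grab_frame("scene")["img"]
cv2.imwrite("pics/lift3.png",cv2.convertScaleAbs(cv2.resize(f[40:280,160:320],None,fx=2.4,fy=2.4,interpolation=2),alpha=1.6))
E
```

```text
pos [ 0.622 -0.162  0.198] t 15.6667 F [ 0.788 -0.129 -1.084] w 0.521669648518225 j [-0.37   0.118  1.6   -0.     1.427 -2.007]
axes
 [[-0.003 -0.067  0.998]
 [ 0.001  0.998  0.067]
 [-1.     0.001 -0.003]]
shift [-0.052 11.974 -5.77 ] turn [-1.491 -0.032 -0.015]
```

View pics/lift3.png

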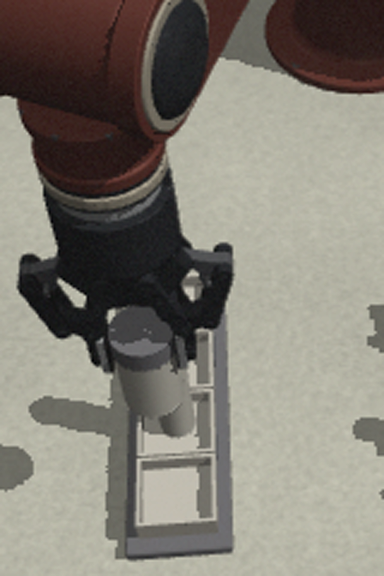

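The jar is held upright with its foot at about z = 0.155, clear of the tube. Carrying it to the nearest compartment.

Request:
drive_tool(series=[{"x": 0, "y": 0.7, "z": -0.3, "ax": 0, "ay": 0, "az": 0}, {"x": 0, "y": 1.9, "z": -0.9, "ax": -0.4, "ay": 0, "az": 0}, {"x": 0, "y": 3.2, "z": -1.5, "ax": -0.8, "ay": 0, "az": 0}, {"x": 0, "y": 4.6, "z": -2.2, "ax": -1.2, "ay": 0, "az": 0}, {"x": 0, "y": 6, "z": -2.9, "ax": -1.5, "ay": 0, "az": 0}])

```text
time: 16.13
tool_pos: [0.5401, -0.0163, 0.1978]
tool_rot: [0.704, -0.07, 0.704, 0.07]
contact_force: [0.3, 0.2, -0.5]
gripper_width: 0.52
```

```bash
python3 go.py .4584 .1273 .2 .197
```

```text
pos [ 0.54  -0.016  0.198] t 16.1333 F [ 0.314  0.181 -0.494] w 0.520201281855296 j [-0.168 -0.128  1.845 -0.     1.424 -1.937]
axes
 [[ 0.    -0.197  0.98 ]
 [-0.     0.98   0.197]
 [-1.    -0.     0.   ]]
shift [-0.089  6.277 -2.072] turn [0.016 0.004 0.002]
```

Request:
drive_tool(series=[{"x": 0, "y": 1.5, "z": -0.5, "ax": 0, "ay": 0, "az": 0}, {"x": 0, "y": 3, "z": -1, "ax": 0, "ay": 0, "az": 0}, {"x": 0, "y": 4.6, "z": -1.5, "ax": 0, "ay": 0, "az": 0}, {"x": 0, "y": 5.7, "z": -1.9, "ax": 0, "ay": 0, "az": 0}, {"x": 0, "y": 6.3, "z": -2.1, "ax": 0, "ay": 0, "az": 0}])

```text
time: 16.55
tool_pos: [0.4567, 0.1292, 0.1978]
tool_rot: [0.704, -0.071, 0.703, 0.071]
contact_force: [0.1, -0.6, -0.3]
gripper_width: 0.523
```

Request:
drive_tool(series=[{"x": 0.4, "y": 0, "z": 0, "ax": 0, "ay": 0, "az": 0}, {"x": 0.6, "y": 0, "z": 0, "ax": 0, "ay": 0, "az": 0}, {"x": 0.6, "y": 0, "z": 0, "ax": 0, "ay": 0, "az": 0}, {"x": 0.6, "y": 0, "z": 0, "ax": 0, "ay": 0, "az": 0}, {"x": 0.6, "y": 0, "z": 0, "ax": 0, "ay": 0, "az": 0}])

```text
time: 16.97
tool_pos: [0.4592, 0.1259, 0.1824]
tool_rot: [0.704, -0.069, 0.704, 0.069]
contact_force: [-0.1, 0.4, -1.3]
gripper_width: 0.52
```

```bash
python3 go.py .4584 .1273 .113 .197
python3 - <<'E'
from plant import cams
import cv2
f=cams.grab_frame("scene")["img"];t=cams.grab_frame("top")["img"]
cv2.imwrite("pics/pl3.png",cv2.convertScaleAbs(cv2.hconcat([cv2.resize(f[80:300,310:470],None,fx=2.4,fy=2.4,interpolation=2),cv2.resize(t[80:300,140:300],None,fx=2.4,fy=2.4,interpolation=2)]),alpha=1.6))
E
```

```text
pos [0.459 0.126 0.182] t 16.9667 F [-0.067  0.418 -1.304] w 0.5203570643823057 j [ 0.111 -0.281  2.002 -0.     1.421 -1.656]
axes
 [[-0.    -0.195  0.981]
 [-0.     0.981  0.195]
 [-1.    -0.    -0.   ]]
shift [ 2.777  0.061 -0.019] turn [-0.009 -0.006  0.002]
```

View pics/pl3.png

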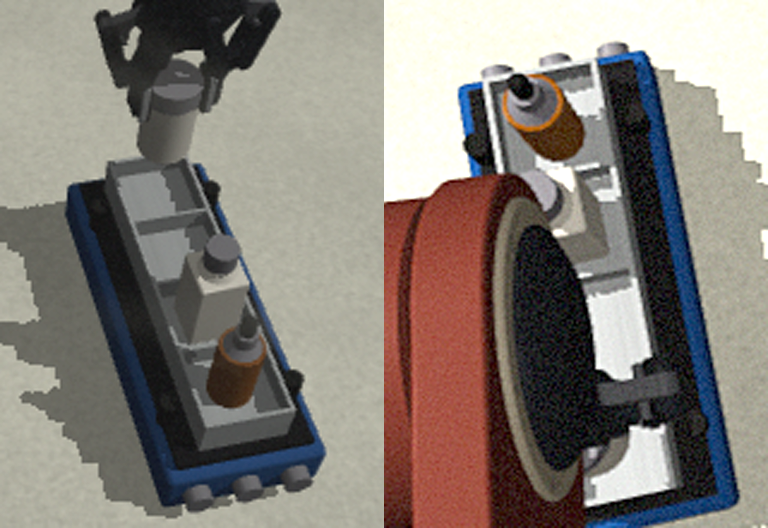

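The jar is upright above the nearest compartment. Lowering.

Request:
drive_tool(series=[{"x": 0.6, "y": 0.05, "z": 0, "ax": 0, "ay": 0, "az": 0}, {"x": 1.3, "y": 0.05, "z": 0, "ax": 0, "ay": 0, "az": 0}, {"x": 1.9, "y": 0.05, "z": 0, "ax": 0, "ay": 0, "az": 0}, {"x": 2.3, "y": 0.05, "z": 0, "ax": 0, "ay": 0, "az": 0}, {"x": 2.4, "y": 0.05, "z": 0, "ax": 0, "ay": 0, "az": 0}])

```text
time: 17.48
tool_pos: [0.4574, 0.1276, 0.1205]
tool_rot: [0.702, -0.07, 0.705, 0.07]
contact_force: [-1.0, 0.4, -1.4]
gripper_width: 0.524
```

Request:
drive_tool(series=[{"x": 0.15, "y": 0, "z": 0, "ax": 0, "ay": 0, "az": 0}, {"x": 0.3, "y": 0, "z": 0, "ax": 0, "ay": 0, "az": 0}, {"x": 0.4, "y": 0, "z": 0, "ax": 0, "ay": 0, "az": 0}, {"x": 0.4, "y": 0, "z": 0, "ax": 0, "ay": 0, "az": 0}, {"x": 0.4, "y": 0, "z": 0, "ax": 0, "ay": 0, "az": 0}])

```text
time: 17.9
tool_pos: [0.4589, 0.1281, 0.1131]
tool_rot: [0.704, -0.07, 0.703, 0.07]
contact_force: [0.8, -0.2, -1.0]
gripper_width: 0.523
```

```bash
python3 go.py .4584 .1273 .113 .197
python3 - <<'E'
from plant import cams
import cv2
f=cams.grab_frame("scene")["img"]
cv2.imwrite("pics/pl3b.png",cv2.convertScaleAbs(cv2.resize(f[80:300,310:470],None,fx=2.4,fy=2.4,interpolation=2),alpha=1.6))
E
```

```text
pos [0.459 0.128 0.113] t 17.9 F [ 0.797 -0.175 -0.998] w 0.5232786925430464 j [ 0.116 -0.209  2.063  0.     1.286 -1.653]
axes
 [[ 0.001 -0.197  0.98 ]
 [ 0.     0.98   0.197]
 [-1.    -0.     0.001]]
shift [ 0.003 -0.029 -0.025] turn [0.012 0.01  0.001]
```

View pics/pl3b.png

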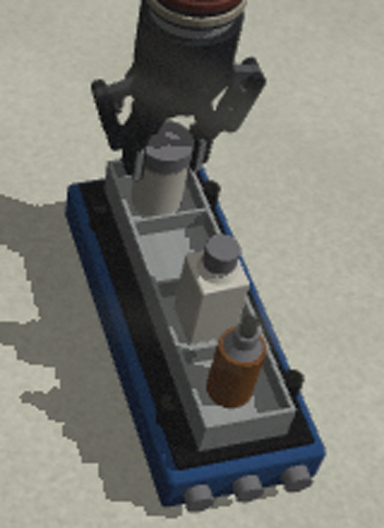

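The jar is inside the nearest compartment. Lowering to contact, then releasing.

Request:
drive_tool(series=[{"x": 0.05, "y": 0, "z": 0, "ax": 0, "ay": 0, "az": 0}, {"x": 0.1, "y": 0, "z": 0, "ax": 0, "ay": 0, "az": 0}, {"x": 0.1, "y": 0, "z": 0, "ax": 0, "ay": 0, "az": 0}])

```text
time: 18.2
tool_pos: [0.4597, 0.1283, 0.1128]
tool_rot: [0.704, -0.07, 0.703, 0.07]
contact_force: [-4.2, -0.1, 10.2]
gripper_width: 0.522
```

Request:
drive_tool(series=[{"x": 0, "y": 0, "z": 0, "ax": 0, "ay": 0, "az": 0}, {"x": 0, "y": 0, "z": 0, "ax": 0, "ay": 0, "az": 0}, {"x": 0, "y": 0, "z": 0, "ax": 0, "ay": 0, "az": 0}, {"x": 0, "y": 0, "z": 0, "ax": 0, "ay": 0, "az": 0}, {"x": 0, "y": 0, "z": 0, "ax": 0, "ay": 0, "az": 0}], hand=1)

```text
time: 18.62
tool_pos: [0.4583, 0.1281, 0.1098]
tool_rot: [0.703, -0.07, 0.704, 0.07]
contact_force: [0.9, 0.6, 1.1]
gripper_width: 1.005
```

Request:
drive_tool(series=[{"x": -0.4, "y": 0, "z": 0, "ax": 0, "ay": 0, "az": 0}, {"x": -1.4, "y": 0, "z": 0, "ax": 0, "ay": 0, "az": 0}, {"x": -2.8, "y": 0, "z": 0, "ax": 0, "ay": 0, "az": 0}, {"x": -4.2, "y": 0, "z": 0, "ax": 0, "ay": 0, "az": 0}, {"x": -4.8, "y": 0, "z": 0, "ax": 0, "ay": 0, "az": 0}])

```text
time: 19.03
tool_pos: [0.4605, 0.1283, 0.2363]
tool_rot: [0.706, -0.07, 0.701, 0.07]
contact_force: [1.3, 0.7, 0.7]
gripper_width: 0.995
```

```bash
python3 go.py .5527 -.1637 .23 .07
python3 - <<'E'
from plant import cams
import cv2
f=cams.grab_frame("scene")["img"];t=cams.grab_frame("top")["img"]
cv2.imwrite("pics/pl3c.png",cv2.convertScaleAbs(cv2.hconcat([cv2.resize(f[80:300,310:470],None,fx=2.4,fy=2.4,interpolation=2),cv2.resize(t[80:300,140:300],None,fx=2.4,fy=2.4,interpolation=2)]),alpha=1.6))
E
```

```text
pos [0.46  0.128 0.236] t 19.0333 F [1.318 0.663 0.705] w 0.9951397388187017 j [ 0.116 -0.32   1.942 -0.     1.511 -1.653]
axes
 [[ 0.008 -0.197  0.98 ]
 [ 0.001  0.98   0.197]
 [-1.    -0.001  0.008]]
shift [  0.269 -12.178   1.318] turn [1.467 0.09  0.002]
```

View pics/pl3c.png

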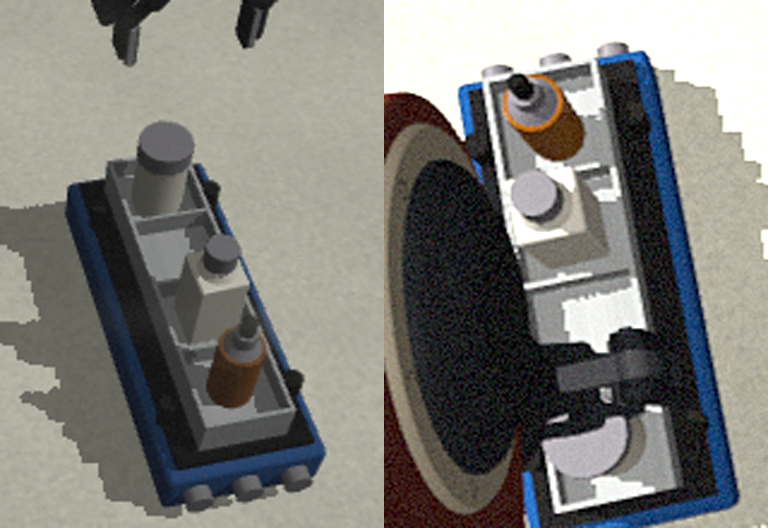

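Three containers stand upright in their places. The slim tube is last.

Request:
drive_tool(series=[{"x": 0, "y": -12.2, "z": 1.3, "ax": 1.5, "ay": 0, "az": 0}, {"x": 0, "y": -12.2, "z": 1.3, "ax": 1.5, "ay": 0, "az": 0}, {"x": 0, "y": -12.2, "z": 1.3, "ax": 1.5, "ay": 0, "az": 0}, {"x": 0, "y": -12.2, "z": 1.3, "ax": 1.5, "ay": 0, "az": 0}, {"x": 0, "y": -12.2, "z": 1.3, "ax": 1.5, "ay": 0, "az": 0}])

```text
time: 19.55
tool_pos: [0.5204, -0.0723, 0.2289]
tool_rot: [0.706, -0.024, 0.707, 0.024]
contact_force: [0.8, 0.3, -0.3]
gripper_width: 0.998
```

```bash
python3 go.py .5527 -.1637 .2 .07
```

```text
pos [ 0.52  -0.072  0.229] t 19.55 F [ 0.848  0.331 -0.313] w 0.9983584119218708 j [-0.28  -0.185  1.844  0.     1.485 -1.918]
axes
 [[-0.002 -0.067  0.998]
 [ 0.001  0.998  0.067]
 [-1.     0.001 -0.002]]
shift [ 1.15  -3.734  1.044] turn [-0.031 -0.019 -0.008]
```

Request:
drive_tool(series=[{"x": 0, "y": -1.4, "z": 0.4, "ax": 0, "ay": 0, "az": 0}, {"x": 0, "y": -2.8, "z": 0.8, "ax": 0, "ay": 0, "az": 0}, {"x": 0.5, "y": -3.6, "z": 1, "ax": 0, "ay": 0, "az": 0}, {"x": 1.1, "y": -3.75, "z": 1.05, "ax": 0, "ay": 0, "az": 0}, {"x": 1.1, "y": -3.75, "z": 1.05, "ax": 0, "ay": 0, "az": 0}])

```text
time: 19.97
tool_pos: [0.5512, -0.1632, 0.1976]
tool_rot: [0.704, -0.022, 0.709, 0.024]
contact_force: [-0.7, 0.8, -0.4]
gripper_width: 0.997
```

Request:
drive_tool(series=[{"x": 0, "y": 0, "z": 0, "ax": 0, "ay": 0, "az": 0}, {"x": 0, "y": 0, "z": 0, "ax": 0, "ay": 0, "az": 0}])

```text
time: 20.13
tool_pos: [0.553, -0.1618, 0.2023]
tool_rot: [0.706, -0.024, 0.707, 0.024]
contact_force: [-0.3, -0.2, 0.2]
gripper_width: 1.0
```

```bash
python3 go.py .5527 -.1637 .062 .07
```

```text
pos [ 0.553 -0.162  0.202] t 20.1333 F [-0.278 -0.192  0.186] w 1.0003906619712 j [-0.414 -0.043  1.757  0.     1.428 -2.052]
axes
 [[-0.001 -0.068  0.998]
 [ 0.001  0.998  0.068]
 [-1.     0.001 -0.001]]
shift [ 5.614 -0.081 -0.014] turn [-0.026 -0.01  -0.008]
```

Request:
drive_tool(series=[{"x": 1.2, "y": -0.05, "z": 0, "ax": 0, "ay": 0, "az": 0}, {"x": 2.4, "y": -0.05, "z": 0, "ax": 0, "ay": 0, "az": 0}, {"x": 3.6, "y": -0.05, "z": 0, "ax": 0, "ay": 0, "az": 0}, {"x": 4.8, "y": -0.05, "z": 0, "ax": 0, "ay": 0, "az": 0}, {"x": 5.5, "y": -0.05, "z": 0, "ax": 0, "ay": 0, "az": 0}])

```text
time: 20.55
tool_pos: [0.5521, -0.162, 0.0627]
tool_rot: [0.706, -0.024, 0.708, 0.025]
contact_force: [-0.2, -0.4, -0.8]
gripper_width: 0.999
```

Request:
drive_tool(series=[{"x": 0, "y": 0, "z": 0, "ax": 0, "ay": 0, "az": 0}, {"x": 0, "y": 0, "z": 0, "ax": 0, "ay": 0, "az": 0}, {"x": 0, "y": 0, "z": 0, "ax": 0, "ay": 0, "az": 0}, {"x": 0, "y": 0, "z": 0, "ax": 0, "ay": 0, "az": 0}, {"x": 0, "y": 0, "z": 0, "ax": 0, "ay": 0, "az": 0}], hand=0.1)

```text
time: 20.97
tool_pos: [0.5553, -0.1644, 0.0679]
tool_rot: [0.708, -0.025, 0.705, 0.023]
contact_force: [0.9, -0.5, 3.3]
gripper_width: 0.329
```

Request:
drive_tool(series=[{"x": 0, "y": 0, "z": 0, "ax": 0, "ay": 0, "az": 0}, {"x": 0, "y": 0, "z": 0, "ax": 0, "ay": 0, "az": 0}, {"x": 0, "y": 0, "z": 0, "ax": 0, "ay": 0, "az": 0}], hand=0.1)

```text
time: 21.22
tool_pos: [0.5552, -0.1644, 0.0679]
tool_rot: [0.708, -0.024, 0.705, 0.023]
contact_force: [-1.1, 0.4, 6.8]
gripper_width: 0.324
```

Request:
drive_tool(series=[{"x": -0.4, "y": 0, "z": 0, "ax": 0, "ay": 0, "az": 0}, {"x": -1.2, "y": 0, "z": 0, "ax": 0, "ay": 0, "az": 0}, {"x": -2.5, "y": 0, "z": 0, "ax": 0, "ay": 0, "az": 0}, {"x": -4, "y": 0, "z": 0, "ax": 0, "ay": 0, "az": 0}, {"x": -5.6, "y": 0, "z": 0, "ax": 0, "ay": 0, "az": 0}])

```text
time: 21.63
tool_pos: [0.5523, -0.1632, 0.2057]
tool_rot: [0.706, -0.023, 0.708, 0.024]
contact_force: [1.7, 0.3, -0.6]
gripper_width: 0.324
```

```bash
python3 go.py .5231 .1402 .23 .197
python3 - <<'E'
from plant import cams
import cv2
f=cams.grab_frame("scene")["img"]
cv2.imwrite("pics/lift4.png",cv2.convertScaleAbs(cv2.resize(f[40:280,160:320],None,fx=2.4,fy=2.4,interpolation=2),alpha=1.6))
E
```

```text
pos [ 0.552 -0.163  0.206] t 21.6333 F [ 1.728  0.269 -0.637] w 0.3239388013487085 j [-0.417 -0.045  1.754 -0.     1.436 -2.054]
axes
 [[-0.003 -0.067  0.998]
 [ 0.001  0.998  0.067]
 [-1.     0.001 -0.003]]
shift [-0.955 12.19  -0.353] turn [-1.489 -0.028 -0.016]
```

View pics/lift4.png

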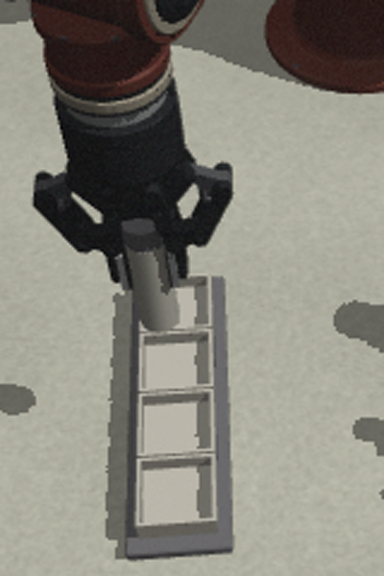

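The tube is held upright, with contact expected at z = 0.120. Transferring a little higher this time.

Request:
drive_tool(series=[{"x": -0.5, "y": 0.7, "z": 0, "ax": 0, "ay": 0, "az": 0}, {"x": -0.8, "y": 1.9, "z": 0, "ax": -0.4, "ay": 0, "az": 0}, {"x": -1, "y": 3.2, "z": 0, "ax": -0.8, "ay": 0, "az": 0}, {"x": -1, "y": 4.6, "z": -0.1, "ax": -1.2, "ay": 0, "az": 0}, {"x": -1, "y": 6, "z": -0.2, "ax": -1.5, "ay": 0, "az": 0}])

```text
time: 22.1
tool_pos: [0.5383, -0.0133, 0.2312]
tool_rot: [0.704, -0.07, 0.703, 0.07]
contact_force: [1.3, 0.3, -0.8]
gripper_width: 0.321
```

```bash
python3 go.py .5231 .1402 .23 .197
```

```text
pos [ 0.538 -0.013  0.231] t 22.1 F [ 1.339  0.279 -0.768] w 0.3213556608671052 j [-0.163 -0.156  1.814  0.     1.482 -1.932]
axes
 [[ 0.002 -0.197  0.98 ]
 [-0.     0.98   0.197]
 [-1.    -0.001  0.002]]
shift [0.047 6.139 0.617] turn [0.018 0.019 0.007]
```

Request:
drive_tool(series=[{"x": 0, "y": 1.5, "z": 0.15, "ax": 0, "ay": 0, "az": 0}, {"x": 0, "y": 3, "z": 0.3, "ax": 0, "ay": 0, "az": 0}, {"x": 0, "y": 4.5, "z": 0.4, "ax": 0, "ay": 0, "az": 0}, {"x": 0, "y": 5.7, "z": 0.55, "ax": 0, "ay": 0, "az": 0}, {"x": 0, "y": 6.2, "z": 0.6, "ax": 0, "ay": 0, "az": 0}])

```text
time: 22.52
tool_pos: [0.5217, 0.1438, 0.2306]
tool_rot: [0.704, -0.071, 0.703, 0.072]
contact_force: [-0.2, 0.2, 0.3]
gripper_width: 0.321
```

Request:
drive_tool(series=[{"x": 0.4, "y": 0, "z": 0, "ax": 0, "ay": 0, "az": 0}, {"x": 0.6, "y": 0, "z": 0, "ax": 0, "ay": 0, "az": 0}, {"x": 0.6, "y": 0, "z": 0, "ax": 0, "ay": 0, "az": 0}, {"x": 0.6, "y": 0, "z": 0, "ax": 0, "ay": 0, "az": 0}, {"x": 0.6, "y": 0, "z": 0, "ax": 0, "ay": 0, "az": 0}])

```text
time: 22.93
tool_pos: [0.5228, 0.1393, 0.2149]
tool_rot: [0.704, -0.069, 0.704, 0.069]
contact_force: [-0.2, -0.3, 0.1]
gripper_width: 0.326
```

```bash
python3 go.py .5231 .1402 .12 .197
python3 - <<'E'
from plant import cams
import cv2
f=cams.grab_frame("scene")["img"]
cv2.imwrite("pics/pl4.png",cv2.convertScaleAbs(cv2.resize(f[80:300,310:470],None,fx=2.4,fy=2.4,interpolation=2),alpha=1.6))
E
```

```text
pos [0.523 0.139 0.215] t 22.9333 F [-0.232 -0.258  0.115] w 0.3261998826763417 j [ 0.123 -0.138  1.825 -0.     1.455 -1.644]
axes
 [[-0.    -0.195  0.981]
 [-0.     0.981  0.195]
 [-1.    -0.    -0.   ]]
shift [3.796 0.035 0.019] turn [-0.011 -0.005  0.003]
```

View pics/pl4.png

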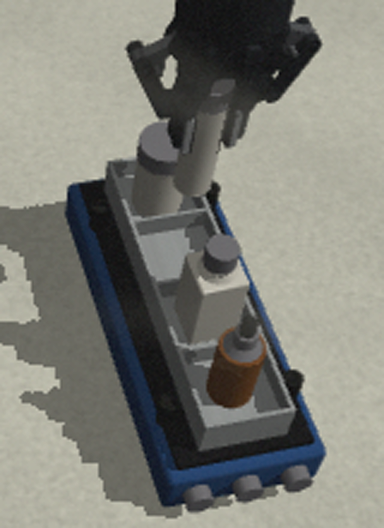

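The tube is upright above the second-nearest compartment, between the jar and the square bottle. Lowering.

Request:
drive_tool(series=[{"x": 0.9, "y": 0.03, "z": 0, "ax": 0, "ay": 0, "az": 0}, {"x": 1.9, "y": 0.03, "z": 0, "ax": 0, "ay": 0, "az": 0}, {"x": 2.8, "y": 0.03, "z": 0, "ax": 0, "ay": 0, "az": 0}, {"x": 3.3, "y": 0.03, "z": 0, "ax": 0, "ay": 0, "az": 0}, {"x": 3.4, "y": 0.03, "z": 0, "ax": 0, "ay": 0, "az": 0}])

```text
time: 23.4
tool_pos: [0.5208, 0.1405, 0.1271]
tool_rot: [0.702, -0.07, 0.706, 0.069]
contact_force: [1.0, 0.2, -1.1]
gripper_width: 0.326
```

Request:
drive_tool(series=[{"x": 0.15, "y": 0, "z": 0, "ax": 0, "ay": 0, "az": 0}, {"x": 0.3, "y": 0, "z": 0, "ax": 0, "ay": 0, "az": 0}, {"x": 0.4, "y": 0, "z": 0, "ax": 0, "ay": 0, "az": 0}, {"x": 0.45, "y": 0, "z": 0, "ax": 0, "ay": 0, "az": 0}, {"x": 0.45, "y": 0, "z": 0, "ax": 0, "ay": 0, "az": 0}])

```text
time: 23.82
tool_pos: [0.5232, 0.1414, 0.12]
tool_rot: [0.704, -0.07, 0.703, 0.07]
contact_force: [0.5, -0.8, 2.4]
gripper_width: 0.324
```

```bash
python3 go.py .5231 .1402 .12 .197
python3 - <<'E'
from plant import cams
import cv2
f=cams.grab_frame("scene")["img"]
cv2.imwrite("pics/pl4b.png",cv2.convertScaleAbs(cv2.resize(f[80:300,310:470],None,fx=2.4,fy=2.4,interpolation=2),alpha=1.6))
E
```

```text
pos [0.523 0.141 0.12 ] t 23.8167 F [ 0.487 -0.848  2.361] w 0.3239026327125901 j [ 0.127 -0.05   1.908 -0.     1.282 -1.642]
axes
 [[ 0.002 -0.197  0.98 ]
 [ 0.     0.98   0.197]
 [-1.    -0.     0.002]]
shift [-0.001 -0.045 -0.015] turn [0.013 0.022 0.003]
```

View pics/pl4b.png

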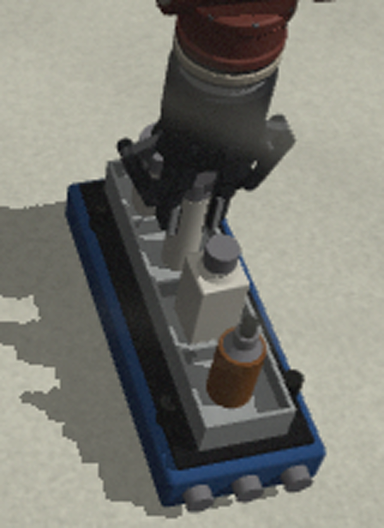

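The tube touches the floor (2.4 N at z = 0.120). Releasing and rising.

Request:
drive_tool(series=[{"x": 0, "y": 0, "z": 0, "ax": 0, "ay": 0, "az": 0}, {"x": 0, "y": 0, "z": 0, "ax": 0, "ay": 0, "az": 0}, {"x": 0, "y": 0, "z": 0, "ax": 0, "ay": 0, "az": 0}, {"x": 0, "y": 0, "z": 0, "ax": 0, "ay": 0, "az": 0}, {"x": 0, "y": 0, "z": 0, "ax": 0, "ay": 0, "az": 0}], hand=1)

```text
time: 24.28
tool_pos: [0.5224, 0.1413, 0.1187]
tool_rot: [0.704, -0.07, 0.704, 0.07]
contact_force: [0.5, 0.9, 0.6]
gripper_width: 0.994
```

Request:
drive_tool(series=[{"x": -0.4, "y": 0, "z": 0, "ax": 0, "ay": 0, "az": 0}, {"x": -1.4, "y": 0, "z": 0, "ax": 0, "ay": 0, "az": 0}, {"x": -2.8, "y": 0, "z": 0, "ax": 0, "ay": 0, "az": 0}, {"x": -4.2, "y": 0, "z": 0, "ax": 0, "ay": 0, "az": 0}, {"x": -5, "y": 0, "z": 0, "ax": 0, "ay": 0, "az": 0}])

```text
time: 24.7
tool_pos: [0.5239, 0.1415, 0.2493]
tool_rot: [0.706, -0.07, 0.701, 0.07]
contact_force: [0.4, -0.5, 0.4]
gripper_width: 1.0
```

Request:
drive_tool(series=[{"x": 0, "y": -1.5, "z": 0, "ax": 0, "ay": 0, "az": 0}, {"x": 0, "y": -3, "z": 0, "ax": 0, "ay": 0, "az": 0}, {"x": 0, "y": -4.5, "z": 0, "ax": 0, "ay": 0, "az": 0}, {"x": 0, "y": -6, "z": 0, "ax": 0, "ay": 0, "az": 0}, {"x": 0, "y": -7, "z": 0, "ax": 0, "ay": 0, "az": 0}])

```text
time: 25.12
tool_pos: [0.5573, -0.0332, 0.2449]
tool_rot: [0.704, -0.07, 0.703, 0.069]
contact_force: [-0.2, 0.7, 0.3]
gripper_width: 1.0
```

Request:
drive_tool(series=[{"x": 0, "y": -1, "z": 0, "ax": 0, "ay": 0, "az": 0}, {"x": 0, "y": -2, "z": 0, "ax": 0, "ay": 0, "az": 0}, {"x": 0, "y": -2, "z": 0, "ax": 0, "ay": 0, "az": 0}, {"x": 0, "y": -2, "z": 0, "ax": 0, "ay": 0, "az": 0}, {"x": 0, "y": -2, "z": 0, "ax": 0, "ay": 0, "az": 0}])

```text
time: 25.53
tool_pos: [0.5667, -0.079, 0.2442]
tool_rot: [0.704, -0.07, 0.704, 0.07]
contact_force: [0.0, 1.1, -0.5]
gripper_width: 0.998
```

```bash
python3 - <<'E'
from plant import cams
import cv2
f=cams.grab_frame("scene")["img"];t=cams.grab_frame("top")["img"]
cv2.imwrite("pics/fs.png",cv2.convertScaleAbs(f,alpha=1.5));cv2.imwrite("pics/ft.png",cv2.convertScaleAbs(t,alpha=1.5))
E
```

```text
(no output)
```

View pics/fs.png

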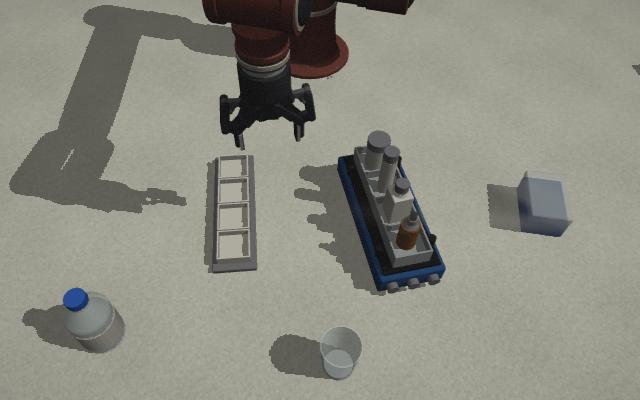

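View pics/ft.png

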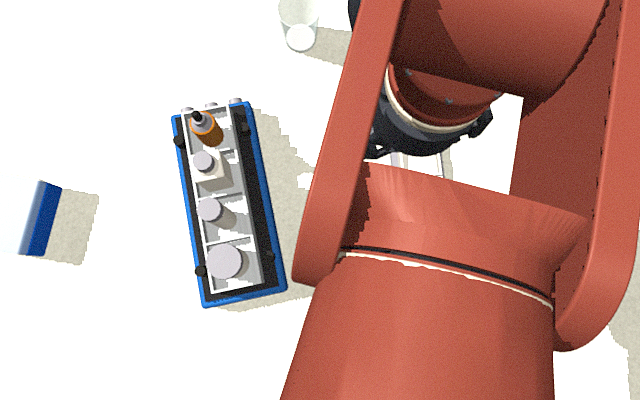

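Both views show all four upright, one per compartment. From far to near they are the dropper (top view (203,125)), square bottle (208,165), tube (212,210) and jar (225,262). The rack is empty, and the beaker, tip box and big bottle sit at their starting pixels.

```bash
python3 -c "
from plant import workorder,sensors
print(sensors.state()['time']);print(workorder.job_done())"
```

```text
25.6333
the job is handed in; nothing more can be done
None
```

I moved all four containers from the rack into the shaker tray in reverse order and handed the job in at 25.6 s; the hand-in reports no verdict. From farthest to nearest the tray holds the dropper bottle, square bottle, slim tube and cream jar.

- **Final check:** the last pictures from both cameras show all four upright, one per compartment. The rack is empty, the gripper is open and clear, and the beaker, tip box and big bottle look unmoved (the scene camera shows all three).
- **Forces:** each container met the tray floor within about 1 mm of the predicted height. The highest tool force reported after any move was about 11 N, when setting down the jar.
- **Disagreement:** the two cameras differed by about 6 mm in x for the same points. I averaged them, and a look at the fingertips over the first pick supported that. All four ended clear of the compartment walls.

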